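Rack two tubes in a V-cradle and chock each layer

TASK

Store the two tubes on the aluminium V-cradle in two layers: lay the steel tube in the cradle's V and stand the yellow saddle over it so that it cannot roll, then lay the brass tube in the saddle's V and chock it with the red cap standing on the saddle. Keep every piece in line with the cradle and centred lengthwise, standing squarely on the one below, lower each into place without dropping it, and leave the bottle, the jar and the rubber wheel where they are.

Things in the scene. Friction and masses are not known exactly. Their poses are not given: they have to be found in the camera images.
- cradle: fixed store cradle: two aluminium V-blocks on a dark steel base plate 146 x 74 x 8 mm; V axis along its own x, origin at the centre of its underside. Blocks 26 mm long, 68 mm wide, centred 50 mm either side of the middle, open between. Their flat shoulders beside the V, on which the saddle's feet stand, are 42 mm above the bench; a tube lying in the V has its axis 46.5 mm above the bench
- rest_steel: fixed low plywood V-rest on which the steel tube starts, base 146 x 74 x 6 mm, shoulders 30 mm high; V axis along its own x, origin at the centre of its underside. The tube's axis is 34.5 mm above the bench
- rest_brass: fixed low plywood V-rest on which the brass tube starts, like the other one
- steel_center (a point): centre of the dark steel tube, 30 mm outside diameter, 180 mm long, under 0.65 kg; its x axis is the tube's axis (y and z turn as it rolls)
- brass_center (a point): centre of the brass tube, same size, under 0.7 kg; its x axis is the tube's axis (y and z turn as it rolls)
- saddle_grip (a point): yellow saddle, loose frame 122 x 56 x 56 mm, about 0.28 kg: two end bridges with V-notched tops joined by two side rails (80 mm long, 9 mm thick, 18 to 36 mm above the feet). Grip it from above across y by the rails' outer faces, 56 mm apart. Point in its middle, 27 mm above the feet, half-way up the rails; x along the tube it chocks, z up. A half turn about z makes no difference
- saddle_v (a point): where the middle of a tube's axis lies when it rests in the saddle's top V: 60.5 mm above the saddle's feet. Its top shoulders are 56 mm above the feet. Bridges 22 mm long, centred 50 mm either side of the middle along x; under them a tube passes between legs 36 mm apart (flared to 44 mm at the feet), roof 32 mm above the feet. Axes as the saddle's
- cap_grip (a point): red cap, loose frame 122 x 56 x 44 mm, about 0.24 kg: like the saddle (same legs, bridges and side rails, gripped the same way) but flat-topped, without V; roof 24 mm above the feet. Point in its middle, 27 mm above its feet, half-way up the rails; x along the tube it chocks, z up. Its feet go on the saddle's top shoulders
- oil_center (a point): amber oil bottle, a bystander, 56 mm diameter, 160 mm tall; point half-way up on its axis, z up
- tin_center (a point): blue jar, a bystander, 60 mm diameter, 85 mm tall; point half-way up on its axis, z up
- wheel_center (a point): spare black rubber contact wheel lying flat, a bystander, 80 mm diameter, 30 mm thick; point at its centre, z up

How it is judged:
By the outcome, as a careful person would: the job done as asked, in the order asked, and still so for the second after the job is handed in, with the robot touching nothing.
It also fails if it takes over 72 s, if anything falls off the work surface, if the arm or the gripper's body presses on something with over 40 N, if the wrist force passes 120 N, or if a joint passes its speed limit or range.

ROBOT

A 7-joint arm with a two-finger parallel gripper is mounted at the origin on the work surface. World frame = base frame: x ahead of the robot, y to its left, z up, the work surface at z = 0. Lengths are in m, angles in rad, forces in N, time in s.
With the tool pointing down it reaches from about 0.4 to 0.875 m from the base axis. Payload 4.4 kg.
Tool frame: the origin (TCP) lies at the very end of the fingers, on their centre line; the grasp point (between the pads) lies 19 mm behind it; z points along the fingers, x is the direction in which the jaws open and shut, and the axes are right-handed (so a half turn about z gives the same grasp; the last joint's range is limited). The gripper opens to 85 mm and grips with 20 to 120 N. Pads are 22 mm wide; open, the fingers measure 114 mm over their backs; the gripper's body (76 mm by 85 mm) begins 54 mm behind the grasp point. The pads swing forward as they close: fully open they stand 13 mm farther back than shut.
Start: joints at [-1.322, 0.628, 0.038, 1.517, -0.027, 0.996, -0.02], TCP at [0.201, 0.618, 0.231] pointing down, gripper open.
Joint ranges: [-3.06, 3.06], [-0.37, 2.12], [-1.25, 1.32], [0.18, 2.47], [-1.1, 4.24], [0.23, 1.98], [-2.94, 2.94]. Speed limits (rad/s): [2.57, 2.57, 3.14, 3.14, 3.14, 3.14, 3.14].

INTERFACE

Orientations are given as a unit quaternion [x, y, z, w].
In Python, from cell import get_state, vision, order gives the robot as it stands. The module is installed in compiled form; this text tells all that it offers.
- The arm moves only by the tool drive_tool, never from a script. Its argument "series" is a list of rows, each a list of 2 entries, a list of its own where there are three numbers: the shift along the tool's x, y, z in m, then the turn, a rotation vector about the tool's x, y, z in rad. In form: [[[tx, ty, tz], [ax, ay, az]], ...]. A call has 1 to 10 rows; each row is the pose to reach, as a shift and turn from the pose commanded when the call began, along the tool's axes at that moment; what a row does not reach only later rows make up. A row lasts 1/10 s, in which the tool goes at most 50 mm and 8.59 degrees, less where a joint would pass 70% of its speed; a pose out of reach is approached as far as the arm can. A call with a gripper value outside its range is refused whole. "claw" is the opening, from -1 (shut) to 1 (fully open), set as the call begins (left out, the last holds). The fingers move at their own pace and stop on an object; "squeeze" is the grip in N (left out, the last holds). Time passes only in rows, so rows that repeat a pose let the fingers close. It gives the time, the measured TCP pose, the force and the opening at its end, in the units of the state.
- get_state(): the state, without advancing time (a new reading comes with each control period).
- vision.read_camera(name): name is "side" or "top"; returns a dict with "image" (420x560x3 uint8, red, green, blue), "mtx" (3x3 intrinsics, pixels), "extrinsics" (4x4, takes a point from world to camera coordinates). Camera axes: x right, y down, z forward; pixel columns grow to the right and rows downward; lengths in m; the calibration is good to about 2 mm. A picture is of the moment at which its call begins. There is no depth.
- order.hand_in(): hands the job in, once; it reports no verdict.
The state is a dict: "t": time; "joint_pos": joint angles; "dq": joint speeds; "joint_torque": joint torques, N m; "tcp_pos": TCP position; "ee_rot": TCP orientation; "contact_force": force on the tool from outside, world axes, zero at the start; "wrist_torque": the same for the moment, N m; "width": opening from 0.0 (shut) to 1.0 (fully open).
Only numpy, scipy, OpenCV 4.12 (cv2) and the standard library are available. Lean on these libraries where they do the work, as an engineer would, in place of code of your own. Each camera call takes 0.05 s, during which the arm holds its last target.

## Working session

There is one attempt and no reset: what is moved stays moved. The work goes in short steps, Python scripts to look and compute and a tool call to move; the robot and the scene stay as the last step left them, time stands still between calls to the robot, and variables do not carry over. Pictures are saved under pics/ and viewed, and the job is handed in when it is done.

Besides the shell and the picture viewer there is one more tool, called as name(argument=value, ...) on one line, values as JSON. drive_tool: Moves the arm, as the interface text tells. Its arguments: {"type":"object","properties":{"series":{"type":"array","items":{"type":"array"}},"claw":{"type":"number"},"squeeze":{"type":"number"}},"required":["series"]}

```bash
mkdir -p pics; python3 - <<'E'
from cell import get_state, vision
import cv2,numpy as np
print(get_state())
for n in("side","top"):
    r=vision.read_camera(n)
    cv2.imwrite(f"pics/{n}0.png",r["image"][:,:,::-1]); print(n,r["mtx"].tolist(),np.round(r["extrinsics"],4).tolist())
    np.savez(f"{n}.npz",**r)
E
```

```text
{'t': 0.0, 'joint_pos': array([-1.32173938,  0.6293549 ,  0.0384242 ,  1.5183841 , -0.02700583,
        0.99631735, -0.02000607]), 'dq': array([-0.00157332, -0.00165953,  0.00177273,  0.00177662, -0.00149989,
       -0.00146519, -0.00012068]), 'joint_torque': array([-3.39981152e-04, -5.63403690e+01,  1.22626372e+00, -1.93441719e+01,
        1.10718445e-02,  1.05123664e-02,  1.15182053e-05]), 'tcp_pos': array([0.20105499, 0.61744833, 0.23037794]), 'ee_rot': array([ 8.09220211e-01,  5.87504641e-01, -7.84145713e-04,  5.76323367e-04]), 'contact_force': array([ 0.48278955, -0.20223046,  0.62273594]), 'wrist_torque': array([ 0.01822104, -0.0041423 ,  0.02241514]), 'width': 0.9987029489384379}
side [[541.8578448260939, 0.0, 282.900160553994], [0.0, 541.8578448260939, 195.0159638927061], [0.0, 0.0, 1.0]] [[-0.9992, -0.0349, -0.0198, 0.6237], [-0.0015, 0.5249, -0.8512, 0.0741], [0.0401, -0.8505, -0.5245, 1.4763], [0.0, 0.0, 0.0, 1.0]]
top [[535.6467447242803, 0.0, 272.6778965293806], [0.0, 535.6467447242803, 207.2185480517683], [0.0, 0.0, 1.0]] [[-0.032, -0.9995, -0.0009, 0.0045], [-0.975, 0.0314, -0.22, 0.6081], [0.2199, -0.0061, -0.9755, 1.1622], [0.0, 0.0, 0.0, 1.0]]
```

View pics/side0.png

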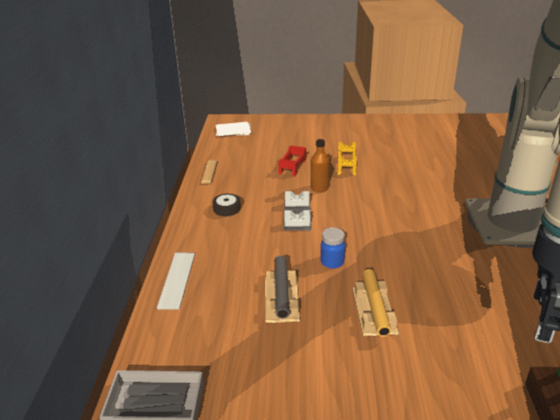

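View pics/top0.png

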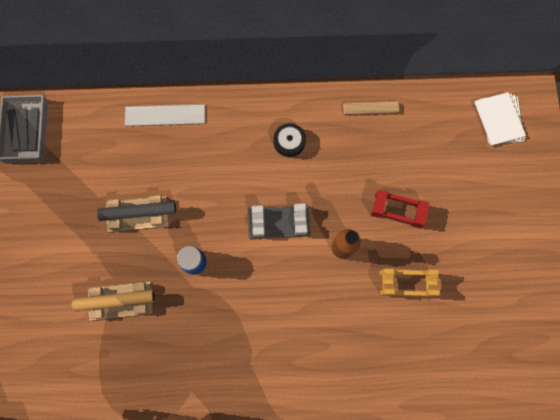

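```bash
cat > h.py <<'E'
import numpy as np,cv2
from cell import get_state,vision
def cam(n):
    r=vision.read_camera(n); return r
def load(n): return dict(np.load(n+".npz"))
def crop(r,x0,y0,x1,y1,s,fn):
    cv2.imwrite(fn,cv2.resize(r["image"][y0:y1,x0:x1,::-1],None,fx=s,fy=s,interpolation=cv2.INTER_CUBIC))
def ray(r,uv):
    E=r["extrinsics"];R,t=E[:3,:3],E[:3,3]
    uv=np.atleast_2d(uv).astype(float)
    d=np.c_[uv,np.ones(len(uv))]@np.linalg.inv(r["mtx"]).T@R
    return -R.T@t,d
def plane(r,uv,z):
    c,d=ray(r,uv); return c+d*((z-c[2])/d[:,2])[:,None]
def proj(r,P):
    E=r["extrinsics"];p=(np.atleast_2d(P)@E[:3,:3].T+E[:3,3])@r["mtx"].T
    return p[:,:2]/p[:,2:]
def hsvmask(r,lo,hi,box):
    h=cv2.cvtColor(r["image"],cv2.COLOR_RGB2HSV)
    m=cv2.inRange(h,np.array(lo),np.array(hi)); k=np.zeros_like(m);x0,y0,x1,y1=box;k[y0:y1,x0:x1]=255
    return m&k
E
python3 - <<'E'
from h import *
t=load("top");s=load("side")
a=[(t,(60,185,215,330)),(t,(235,120,450,310)),(s,(250,230,410,345)),(s,(260,130,370,240))]
for i,(r,b) in enumerate(a):
    crop(r,*b,4 if i!=1 else 3.5,f"pics/c{i}.png")
E
```

```text
(no output)
```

View pics/c0.png

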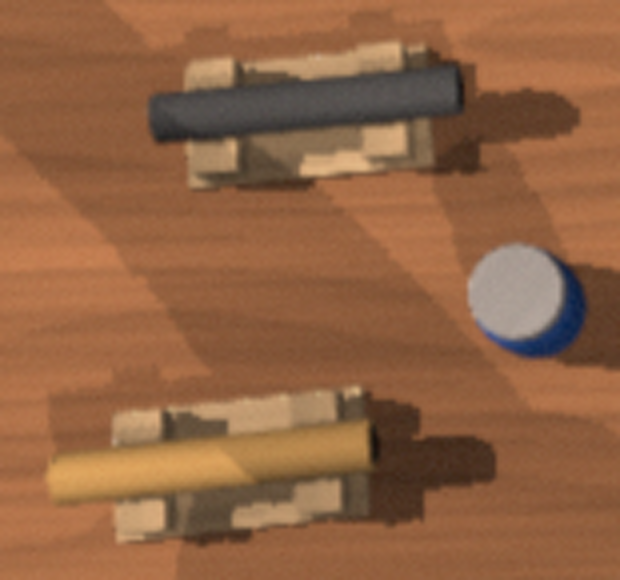

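View pics/c1.png

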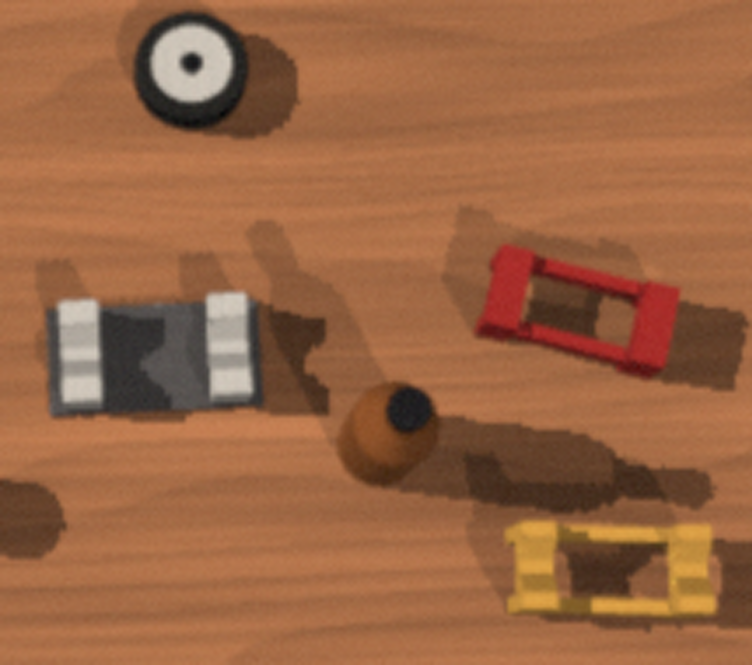

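View pics/c2.png

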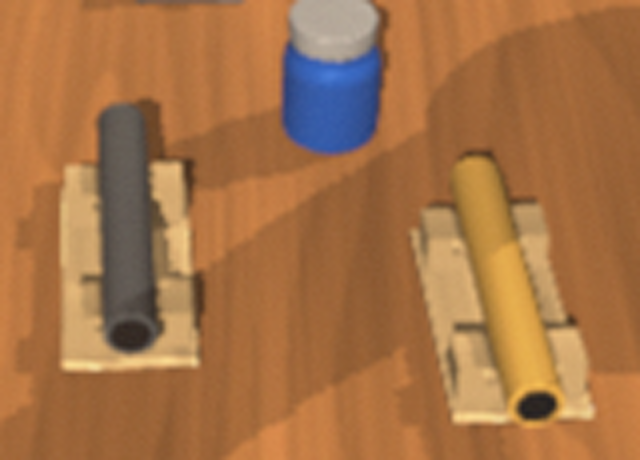

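View pics/c3.png

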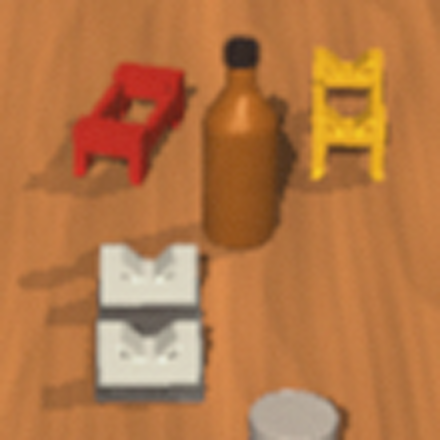

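```bash
cat > meas.py <<'E'
from h import *
t=load("top");s=load("side")
def rects(r,name,lo,hi,box,minA=30):
    m=hsvmask(r,lo,hi,box)
    cs,_=cv2.findContours(m,cv2.RETR_EXTERNAL,cv2.CHAIN_APPROX_NONE)
    for c in cs:
        if cv2.contourArea(c)<minA: continue
        b=cv2.boxPoints(cv2.minAreaRect(c))
        print(name,"area",cv2.contourArea(c),np.round(b,1).tolist())
    return m
for r,n,bx in((t,"top",(240,195,320,245)),(s,"side",(275,185,320,235))):
    m=rects(r,n+" cradle",(0,0,130),(180,50,255),bx); cv2.imwrite(f"pics/m_cr_{n}.png",cv2.resize(m[bx[1]:bx[3],bx[0]:bx[2]],None,fx=6,fy=6,interpolation=0))
rects(t,"top steel",(0,0,0),(180,90,95),(90,195,180,225))
rects(s,"side steel",(0,0,0),(180,90,110),(265,245,300,322))
rects(t,"top brass",(15,120,80),(30,255,255),(65,280,165,320))
rects(s,"side brass",(15,150,80),(30,255,255),(355,260,400,340))
rects(t,"top saddle",(18,150,60),(32,255,255),(370,260,450,305))
rects(s,"side saddle",(18,150,60),(32,255,255),(330,135,365,180))
rects(t,"top cap",(0,190,60),(5,255,255),(365,180,440,235)); 
rects(s,"side cap",(0,190,60),(5,255,255),(270,140,312,180))
E
python3 meas.py
```

```text
top cradle area 284.5 [[250.89999389648438, 206.10000610351562], [262.3999938964844, 205.60000610351562], [263.6000061035156, 234.0], [252.10000610351562, 234.5]]
top cradle area 301.5 [[293.20001220703125, 204.10000610351562], [304.8999938964844, 203.5], [306.3999938964844, 232.39999389648438], [294.70001220703125, 233.0]]
side cradle area 374.5 [[284.0, 210.0], [310.0, 210.0], [310.0, 226.0], [284.0, 226.0]]
side cradle area 303.0 [[285.0, 192.0], [309.0, 192.0], [309.0, 206.0], [285.0, 206.0]]
top steel area 884.0 [[96.4000015258789, 207.0], [174.1999969482422, 200.10000610351562], [175.39999389648438, 213.6999969482422], [97.5999984741211, 220.5]]
side steel area 660.5 [[272.29998779296875, 256.6000061035156], [285.3999938964844, 255.8000030517578], [289.3999938964844, 316.70001220703125], [276.20001220703125, 317.5]]
top brass area 1005.0 [[70.4000015258789, 297.5], [151.8000030517578, 288.29998779296875], [153.39999389648438, 302.70001220703125], [72.0, 311.8999938964844]]
side brass area 844.5 [[360.0, 270.20001220703125], [373.3999938964844, 266.5], [391.79998779296875, 334.3999938964844], [378.3999938964844, 338.1000061035156]]
top saddle area 1268.0 [[379.29998779296875, 294.0], [380.1000061035156, 268.79998779296875], [438.6000061035156, 270.5], [437.8999938964844, 295.6000061035156]]
side saddle area 432.0 [[338.0, 142.0], [356.0, 142.0], [356.0, 174.0], [338.0, 174.0]]
top cap area 1107.0 [[370.70001220703125, 214.1999969482422], [377.1000061035156, 189.6999969482422], [429.3999938964844, 203.3000030517578], [423.0, 227.8000030517578]]
side cap area 443.5 [[273.29998779296875, 169.3000030517578], [292.29998779296875, 139.8000030517578], [309.79998779296875, 151.10000610351562], [290.79998779296875, 180.60000610351562]]
```

```bash
cat > m2.py <<'E'
from h import *
t=load("top");s=load("side")
def mid(b): # b: 4 pts; short-side midpoints
    b=np.array(b,float);e=[np.linalg.norm(b[1]-b[0]),np.linalg.norm(b[2]-b[1])]
    return ((b[0]+b[1])/2,(b[2]+b[3])/2) if e[0]<e[1] else ((b[1]+b[2])/2,(b[3]+b[0])/2)
def ext(p,q,px=.5):
    d=(q-p)/np.linalg.norm(q-p); return p-d*px,q+d*px
B={"steel":([[96.4,207.0],[174.2,200.1],[175.4,213.7],[97.6,220.5]],[[272.3,256.6],[285.4,255.8],[289.4,316.7],[276.2,317.5]]),
"brass":([[70.4,297.5],[151.8,288.3],[153.4,302.7],[72.,311.9]],[[360.,270.2],[373.4,266.5],[391.8,334.4],[378.4,338.1]])}
for k,(bt,bs) in B.items():
    for r,b,n in((t,bt,"top"),(s,bs,"side")):
        p,q=ext(*mid(b))
        for z in(.0195,.0345,.0495):
            P=plane(r,[p,q],z); d=P[1]-P[0]
            print(k,n,z,np.round(P[:,:2]*1e3,1).tolist(),"len",round(1e3*np.linalg.norm(d),1),"mid",np.round(P.mean(0)[:2]*1e3,1),"yaw deg",round(np.degrees(np.arctan2(d[1],d[0])),2))
def rp(n,b,z):
    r=t if n=="top" else s
    P=plane(r,b,z);print(n,z,np.round(P[:,:2]*1e3,1).tolist(),"c",np.round(P.mean(0)[:2]*1e3,1))
for z in(.042,.008):
  print("cradle",z)
  rp("top",[[250.9,206.1],[262.4,205.6],[263.6,234],[252.1,234.5]],z)
  rp("top",[[293.2,204.1],[304.9,203.5],[306.4,232.4],[294.7,233]],z)
  rp("side",[[284,210],[310,210],[310,226],[284,226]],z)
  rp("side",[[285,192],[309,192],[309,206],[285,206]],z)
for z in(0,.036,.056):
  print("saddle",z); rp("top",[[379.3,294],[380.1,268.8],[438.6,270.5],[437.9,295.6]],z); rp("side",[[338,142],[356,142],[356,174],[338,174]],z)
for z in(0,.036,.044):
  print("cap",z); rp("top",[[370.7,214.2],[377.1,189.7],[429.4,203.3],[423,227.8]],z);rp("side",[[273.3,169.3],[292.3,139.8],[309.8,151.1],[290.8,180.6]],z)
c,_=ray(t,[0,0]);print(c,ray(s,[0,0])[0])
E
python3 m2.py
```

```text
steel top 0.0195 [[627.1, 217.2], [616.2, 404.7]] len 187.9 mid [621.7 311. ] yaw deg 93.33
steel top 0.0345 [[623.7, 214.5], [612.9, 399.8]] len 185.6 mid [618.3 307.2] yaw deg 93.33
steel top 0.0495 [[620.2, 211.8], [609.5, 394.8]] len 183.3 mid [614.9 303.3] yaw deg 93.33
steel side 0.0195 [[627.7, 178.1], [610.3, 391.2]] len 213.8 mid [619.  284.6] yaw deg 94.67
steel side 0.0345 [[626.5, 197.2], [609.4, 406.5]] len 210.0 mid [618.  301.8] yaw deg 94.67
steel side 0.0495 [[625.4, 216.4], [608.6, 421.8]] len 206.1 mid [617.  319.1] yaw deg 94.67
brass top 0.0195 [[419.4, 266.7], [404.3, 455.3]] len 189.3 mid [411.9 361. ] yaw deg 94.57
brass top 0.0345 [[418.4, 263.4], [403.5, 449.8]] len 187.0 mid [411.  356.6] yaw deg 94.57
brass top 0.0495 [[417.5, 260.1], [402.7, 444.2]] len 184.7 mid [410.1 352.1] yaw deg 94.57
brass side 0.0195 [[416.1, 222.8], [399.3, 442.5]] len 220.3 mid [407.7 332.7] yaw deg 94.38
brass side 0.0345 [[418.8, 241.2], [402.3, 456.9]] len 216.3 mid [410.6 349. ] yaw deg 94.38
brass side 0.0495 [[421.5, 259.5], [405.3, 471.3]] len 212.3 mid [413.4 365.4] yaw 
[... 1339 characters left out ...]
68.0]] c [ 431.6 -275.4]
cap 0
top 0 [[598.2, -251.8], [658.8, -271.8], [620.6, -396.2], [560.8, -375.0]] c [ 609.6 -323.7]
side 0 [[665.7, -298.2], [608.5, -516.1], [546.6, -427.1], [607.4, -225.3]] c [ 607.1 -366.7]
cap 0.036
top 0.036 [[590.8, -244.8], [649.7, -264.3], [612.6, -385.2], [554.5, -364.6]] c [ 601.9 -314.7]
side 0.036 [[661.4, -233.1], [606.6, -441.8], [547.4, -356.6], [605.5, -163.3]] c [ 605.2 -298.7]
cap 0.044
top 0.044 [[589.2, -243.3], [647.6, -262.6], [610.8, -382.7], [553.1, -362.3]] c [ 600.2 -312.7]
side 0.044 [[660.5, -218.6], [606.2, -425.2], [547.5, -340.9], [605.1, -149.5]] c [ 604.8 -283.6]
[ 0.33739748 -0.00743403  1.26747914] [0.56407525 1.23840521 0.84973154]
```

```bash
python3 - <<'E'
from h import *
t=load("top");s=load("side")
crop(t,365,180,445,300,5,"pics/d0.png")
crop(t,240,195,320,245,9,"pics/d1.png")
crop(s,275,135,365,235,6,"pics/d2.png")
E
```

```text
(no output)
```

View pics/d0.png

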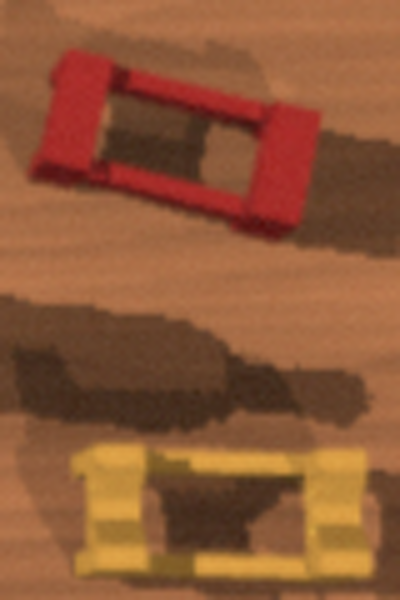

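View pics/d1.png

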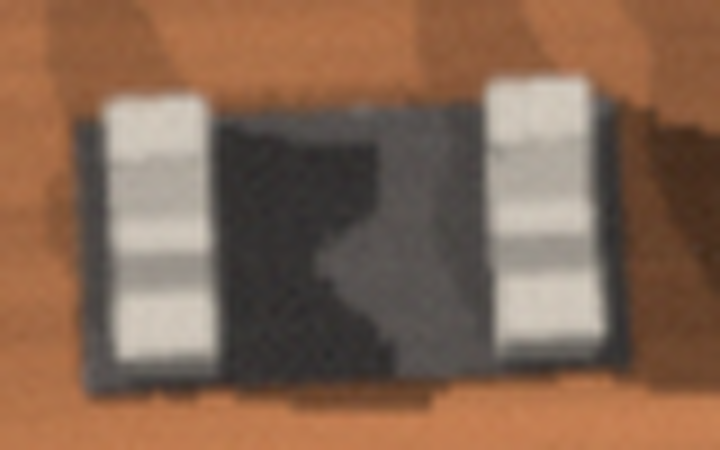

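View pics/d2.png

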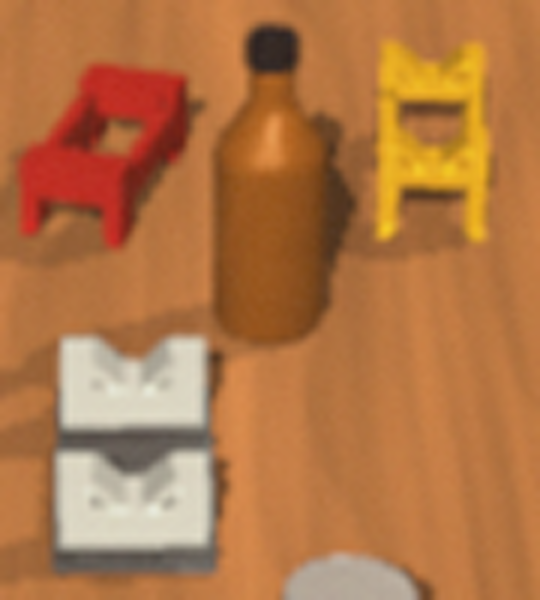

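```bash
cat >> h.py <<'E'
def yaw():
    from scipy.spatial.transform import Rotation as Ro
    R=Ro.from_quat(get_state()["ee_rot"]).as_matrix(); return R
def go(wps):
    """wps: list of (x,y,z mm, jaw yaw deg). prints tool-frame shift and turn"""
    from scipy.spatial.transform import Rotation as Ro
    s=get_state();R=Ro.from_quat(s["ee_rot"]).as_matrix();p=s["tcp_pos"]
    print("t",round(s["t"],2),"tcp mm",np.round(p*1e3,1),"yaw",round(np.degrees(np.arctan2(R[1,0],R[0,0])),2),"tilt",np.round(np.degrees(R[:2,2]),2),"w",round(s["width"]*85,1),"F",np.round(s["contact_force"],1))
    for x,y,z,a in wps:
        a=np.radians(a);T=np.c_[[np.cos(a),np.sin(a),0],[np.sin(a),-np.cos(a),0],[0,0,-1]]
        print((x,y,z),np.round(R.T@(np.array([x,y,z])/1e3-p),4).tolist(),np.round(Ro.from_matrix(R.T@T).as_rotvec(),3).tolist())
E
python3 - <<'E'
from h import *
t=load("top");s=load("side")
# plate edges, bottle
print("plate",np.round(plane(t,[[240+78/9,195+118/9],[240+612/9,195+98/9],[240+88/9,195+392/9],[240+630/9,195+372/9]],.008)*1e3,1).tolist())
print("bottle cap top",plane(t,[[235+410/3.5,120+408/3.5]],.16)*1e3, "side base",plane(s,[[275+270/6,135+325/6]],.0)*1e3)
go([(618,305,130,4),(618,305,15.5,4)])
E
```

```text
plate [[621.0, 42.5, 8.0], [621.9, -100.6, 8.0], [546.7, 41.5, 8.0], [547.5, -101.9, 8.0]]
bottle cap top [[ 518.76794195 -178.65112625  160.        ]] side base [[ 517.53733991 -173.59584933    0.        ]]
t 0.1 tcp mm [201.  617.5 230.5] yaw 71.97 tilt [-0.03 -0.09] w 85.2 F [ 0.1  0.5 -0.2]
(618, 305, 130) [-0.1679, 0.4933, 0.1008] [0.001, 0.002, 1.186]
(618, 305, 15.5) [-0.1677, 0.4932, 0.2153] [0.001, 0.002, 1.186]
```

drive_tool(series=[[[-0.017, 0.049, 0.01], [0, 0, 0.12]], [[-0.034, 0.098, 0.02], [0, 0, 0.24]], [[-0.05, 0.147, 0.03], [0, 0, 0.36]], [[-0.067, 0.196, 0.04], [0, 0, 0.48]], [[-0.084, 0.245, 0.05], [0, 0, 0.6]], [[-0.1, 0.294, 0.06], [0, 0, 0.72]], [[-0.117, 0.343, 0.07], [0, 0, 0.84]], [[-0.134, 0.392, 0.08], [0, 0, 0.96]], [[-0.151, 0.441, 0.09], [0, 0, 1.08]], [[-0.168, 0.485, 0.1], [0, 0, 1.18]]], claw=1, squeeze=40)

```text
t: 1.1
tcp_pos: [0.5939, 0.321, 0.1352]
ee_rot: [0.999, 0.036, -0.0, 0.0]
contact_force: [0.9, 0.7, 0.1]
width: 1.002
```

```bash
python3 - <<'E'
from h import *
go([(618,305,60,4),(618,305,17,4)])
print(get_state()["joint_pos"].round(2))
E
```

```text
t 1.1 tcp mm [593.9 321.  135.2] yaw 4.11 tilt [-0.03 -0.  ] w 85.1 F [0.9 0.7 0.1]
(618, 305, 60) [0.0229, 0.0177, 0.0752] [-0.0, 0.001, 0.002]
(618, 305, 17) [0.0229, 0.0177, 0.1182] [-0.0, 0.001, 0.002]
[-0.71  0.79  0.31  1.53 -0.29  0.86 -0.22]
```

```bash
python3 - <<'E'
from h import *
r=cam("top");r2=cam("top")
crop(r,60,120,300,330,3,"pics/e0.png")
go([(618,305,60,4),(618,305,17,4)])
E
```

```text
t 1.2 tcp mm [598.6 312.4 134.3] yaw 3.62 tilt [ 0.18 -0.43] w 84.6 F [-0.7 -1.5  0.4]
(618, 305, 60) [0.0187, 0.0081, 0.0744] [0.008, -0.003, -0.007]
(618, 305, 17) [0.0186, 0.0077, 0.1174] [0.008, -0.003, -0.007]
```

View pics/e0.png

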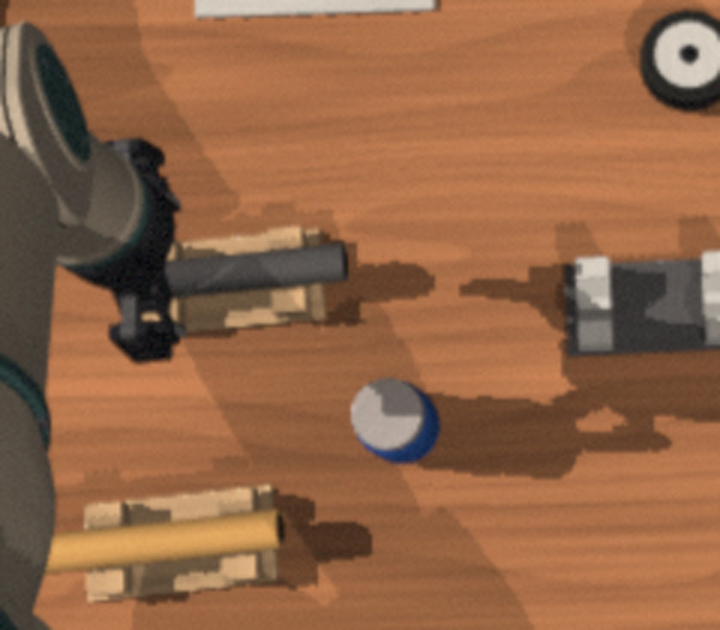

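drive_tool(series=[[[0.009, 0.004, 0.02], [0, 0, 0]], [[0.018, 0.008, 0.05], [0, 0, 0]], [[0.018, 0.008, 0.05], [0, 0, 0]], [[0.018, 0.008, 0.05], [0, 0, 0]]])

```text
t: 1.6
tcp_pos: [0.6105, 0.3154, 0.0853]
ee_rot: [0.999, 0.038, -0.001, 0.0]
contact_force: [0.2, 0.6, 0.9]
width: 1.0
```

```bash
python3 - <<'E'
from h import *
go([(618,305,60,4),(618,305,17,4)])
E
```

```text
t 1.6 tcp mm [610.5 315.4  85.3] yaw 4.36 tilt [-0.11 -0.05] w 85.0 F [0.2 0.6 0.9]
(618, 305, 60) [0.0067, 0.0109, 0.0253] [0.001, 0.002, 0.006]
(618, 305, 17) [0.0068, 0.0109, 0.0683] [0.001, 0.002, 0.006]
```

drive_tool(series=[[[0.007, 0.011, 0.01], [0, 0, 0]], [[0.007, 0.011, 0.03], [0, 0, 0]], [[0.007, 0.011, 0.05], [0, 0, 0]], [[0.007, 0.011, 0.062], [0, 0, 0]], [[0.007, 0.011, 0.068], [0, 0, 0]], [[0.007, 0.011, 0.068], [0, 0, 0]]])

```text
t: 2.2
tcp_pos: [0.6191, 0.3049, 0.0176]
ee_rot: [0.999, 0.038, -0.0, 0.0]
contact_force: [-0.6, -0.5, -0.7]
width: 1.0
```

```bash
python3 - <<'E'
from h import *
go([(618,305,60,4),(618,305,17,4)])
r=cam("side"); crop(r,230,220,400,340,4,"pics/e1.png")
E
```

```text
t 2.2 tcp mm [619.1 304.9  17.6] yaw 4.36 tilt [-0.03 -0.02] w 85.0 F [-0.6 -0.5 -0.7]
(618, 305, 60) [-0.0011, -0.0002, -0.0424] [0.0, 0.0, 0.006]
(618, 305, 17) [-0.001, -0.0002, 0.0006] [0.0, 0.0, 0.006]
```

View pics/e1.png

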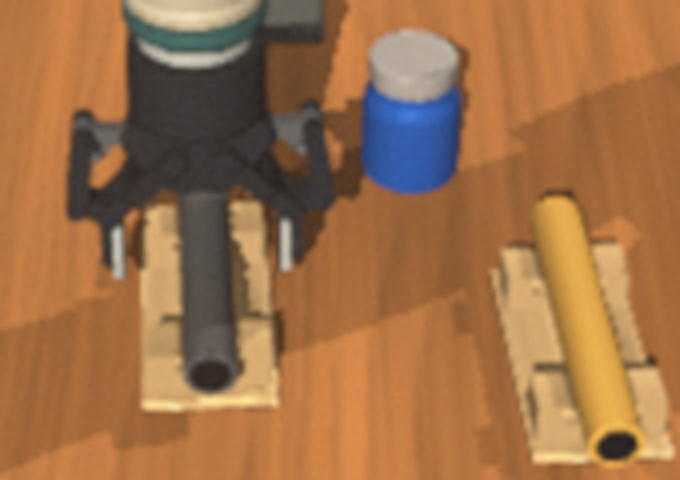

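The open fingers straddle the steel tube: pads at crop (118,250) and (287,245), tube at about (207,250), so it is centred. Next I close the gripper.

drive_tool(series=[[[0, 0, 0], [0, 0, 0]], [[0, 0, 0], [0, 0, 0]], [[0, 0, 0], [0, 0, 0]], [[0, 0, 0], [0, 0, 0]], [[0, 0, 0], [0, 0, 0]], [[0, 0, 0], [0, 0, 0]]], claw=-1, squeeze=60)

```text
t: 2.85
tcp_pos: [0.6172, 0.3052, 0.0185]
ee_rot: [0.999, 0.038, -0.002, -0.0]
contact_force: [-5.2, -1.5, 6.1]
width: 0.331
```

```bash
python3 - <<'E'
from h import *
go([(619,305,140,4),(585,-29,140,.5),(585,-29,60,.5)])
E
```

```text
t 2.85 tcp mm [617.2 305.2  18.5] yaw 4.36 tilt [-0.22 -0.01] w 28.1 F [-5.2 -1.5  6.1]
(619, 305, 140) [0.0013, 0.0003, -0.1215] [-0.0, 0.004, 0.006]
(585, -29, 140) [-0.0579, 0.3308, -0.1213] [-0.0, 0.004, 0.067]
(585, -29, 60) [-0.0576, 0.3308, -0.0413] [-0.0, 0.004, 0.067]
```

drive_tool(series=[[[0, 0, -0.015], [0, 0, 0]], [[0, 0, -0.045], [0, 0, 0]], [[0, 0, -0.08], [0, 0, 0]], [[-0.004, 0.025, -0.095], [0, 0, 0.005]], [[-0.012, 0.065, -0.1], [0, 0, 0.015]], [[-0.019, 0.107, -0.1], [0, 0, 0.025]], [[-0.026, 0.149, -0.1], [0, 0, 0.035]], [[-0.034, 0.191, -0.1], [0, 0, 0.045]], [[-0.041, 0.233, -0.1], [0, 0, 0.055]], [[-0.048, 0.275, -0.1], [0, 0, 0.067]]])

```text
t: 3.85
tcp_pos: [0.5916, 0.0255, 0.1182]
ee_rot: [1.0, 0.004, -0.0, 0.0]
contact_force: [0.8, -0.8, -6.3]
width: 0.332
```

drive_tool(series=[[[-0.004, 0.03, 0], [0, 0, 0]], [[-0.008, 0.048, 0], [0, 0, 0]], [[-0.01, 0.055, 0.01], [0, 0, 0]], [[-0.01, 0.055, 0.02], [0, 0, 0]], [[-0.01, 0.055, 0.02], [0, 0, 0]]])

```text
t: 4.35
tcp_pos: [0.5813, -0.0257, 0.0958]
ee_rot: [1.0, 0.005, -0.002, -0.001]
contact_force: [-0.5, 1.7, -5.8]
width: 0.33
```

```bash
python3 - <<'E'
from h import *
go([(585,-29,60,.5),(585,-29,30,.5)])
r=cam("top");crop(r,210,150,350,280,4,"pics/e2.png")
r=cam("side");crop(r,230,150,370,260,4,"pics/e3.png")
print(get_state()["joint_pos"].round(2))
E
```

```text
t 4.35 tcp mm [581.3 -25.7  95.8] yaw 0.61 tilt [-0.23  0.1 ] w 28.0 F [-0.5  1.7 -5.8]
(585, -29, 60) [0.0038, 0.0034, 0.0358] [-0.002, 0.004, 0.002]
(585, -29, 30) [0.004, 0.0035, 0.0658] [-0.002, 0.004, 0.002]
[-0.16  0.73  0.25  1.83 -0.28  0.62  0.27]
```

View pics/e2.png

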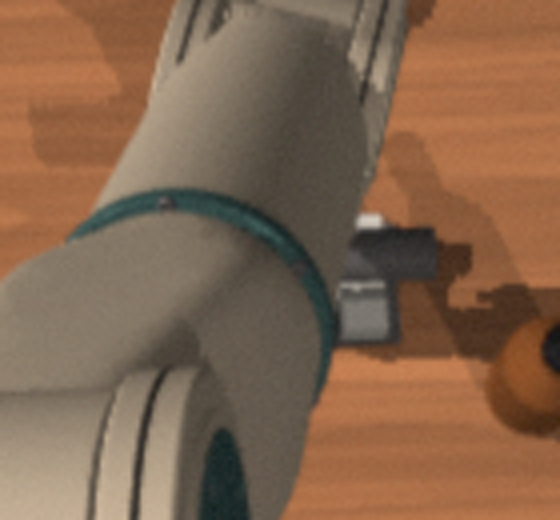

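View pics/e3.png

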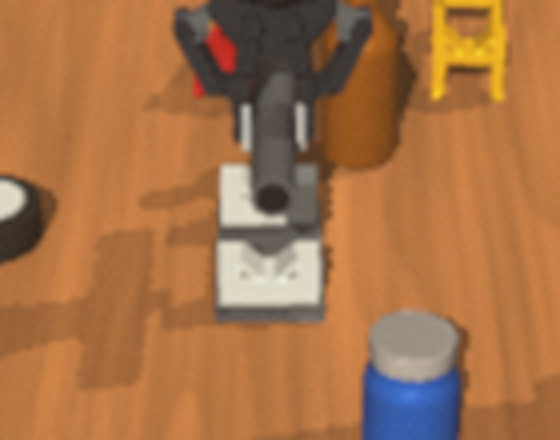

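```bash
python3 - <<'E'
from h import *
t=load("top");s=load("side")
print(plane(s,[[230+272/4,150+195/4]],.112)*1e3, plane(s,[[230+272/4,150+212/4]],.097)*1e3)
print(plane(t,[[210+436/4,150+255/4]],.127)*1e3)
go([(585,-29,60,.5)])
E
```

```text
[[581.09162861  60.29068626 112.        ]] [[581.20556254  57.02915374  97.        ]]
[[ 576.70970924 -114.91567684  127.        ]]
t 4.45 tcp mm [582.5 -25.5  97.1] yaw 0.67 tilt [-0.08  0.07] w 28.2 F [-0.3  0.7 -5.9]
(585, -29, 60) [0.0025, 0.0036, 0.0371] [-0.001, 0.001, 0.003]
```

drive_tool(series=[[[0.002, 0.001, 0.015], [0, 0, 0]], [[0.002, 0.001, 0.035], [0, 0, 0]], [[0.002, 0.001, 0.05], [0, 0, 0]], [[0.002, 0.001, 0.058], [0, 0, 0]], [[0.002, 0.001, 0.061], [0, 0, 0]], [[0.002, 0.001, 0.061], [0, 0, 0]]])

```text
t: 5.05
tcp_pos: [0.5847, -0.0288, 0.0366]
ee_rot: [1.0, 0.005, -0.0, 0.0]
contact_force: [-0.5, 0.8, -5.6]
width: 0.33
```

```bash
python3 - <<'E'
from h import *
go([(585,-26.5,30.5,.5)])
r=cam("side");crop(r,230,150,370,260,5,"pics/e4.png")
E
```

```text
t 5.05 tcp mm [584.7 -28.8  36.6] yaw 0.52 tilt [-0.02 -0.  ] w 28.0 F [-0.5  0.8 -5.6]
(585, -26.5, 30.5) [0.0003, -0.0023, 0.0061] [0.0, 0.0, 0.0]
```

View pics/e4.png

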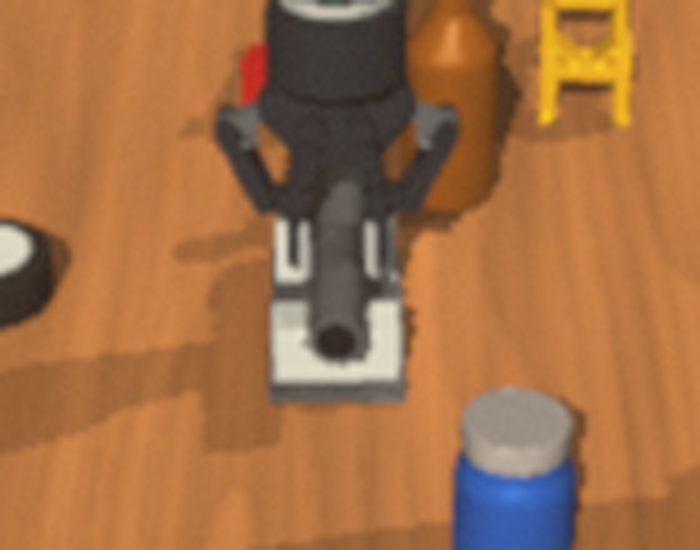

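```bash
python3 - <<'E'
from h import *
s=load("side")
print(plane(s,[[230+337/5,150+341/5]],.0526)*1e3, plane(s,[[230+337/5,150+362/5]],.0376)*1e3)
E
```

```text
[[582.95649624  61.46142165  52.6       ]] [[583.07178354  59.05800825  37.6       ]]
```

drive_tool(series=[[[0, -0.001, 0.0015], [0, 0, 0]], [[0, -0.001, 0.003], [0, 0, 0]], [[0, -0.001, 0.004], [0, 0, 0]], [[0, -0.001, 0.005], [0, 0, 0]], [[0, -0.001, 0.006], [0, 0, 0]], [[0, -0.001, 0.006], [0, 0, 0]]])

```text
t: 5.7
tcp_pos: [0.5852, -0.0279, 0.0312]
ee_rot: [1.0, 0.005, 0.001, 0.0]
contact_force: [0.5, 0.4, -4.0]
width: 0.329
```

drive_tool(series=[[[0, 0, 0.001], [0, 0, 0]], [[0, 0, 0.002], [0, 0, 0]], [[0, 0, 0.002], [0, 0, 0]]])

```text
t: 6.0
tcp_pos: [0.5857, -0.028, 0.0306]
ee_rot: [1.0, 0.005, 0.001, 0.0]
contact_force: [-1.2, -0.1, 8.4]
width: 0.332
```

drive_tool(series=[[[0, 0, 0], [0, 0, 0]], [[0, 0, 0], [0, 0, 0]], [[0, 0, 0], [0, 0, 0]], [[0, 0, 0], [0, 0, 0]], [[0, 0, -0.02], [0, 0, 0]], [[0, 0, -0.06], [0, 0, 0]], [[0, 0, -0.105], [0, 0, 0]], [[0, 0, -0.15], [0, 0, 0]], [[0, 0.02, -0.185], [0, 0, 0]], [[0, 0.04, -0.195], [0, 0, 0]]], claw=1)

```text
t: 7.0
tcp_pos: [0.5874, -0.0681, 0.2283]
ee_rot: [1.0, 0.005, 0.004, 0.0]
contact_force: [0.2, 0.0, -0.2]
width: 0.999
```

```bash
python3 - <<'E'
from h import *
r=cam("side");crop(r,250,160,350,260,6,"pics/f0.png")
go([(429,-322,225,-3),(429,-322,60,-3),(429,-322,8,-3)])
E
```

```text
t 7.05 tcp mm [586.9 -73.6 228.4] yaw 0.28 tilt [ 0.43 -0.24] w 84.7 F [ 0.3 -4.1  1.6]
(429, -322, 225) [-0.1592, 0.2476, 0.0033] [0.004, -0.008, 0.057]
(429, -322, 60) [-0.1604, 0.2469, 0.1683] [0.004, -0.008, 0.057]
(429, -322, 8) [-0.1608, 0.2467, 0.2203] [0.004, -0.008, 0.057]
```

View pics/f0.png

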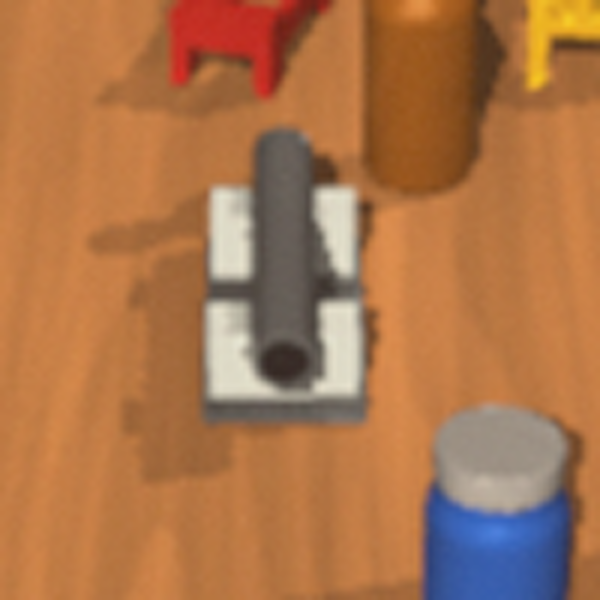

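drive_tool(series=[[[-0.018, 0.029, 0], [0, 0, 0.005]], [[-0.042, 0.067, 0], [0, 0, 0.015]], [[-0.066, 0.105, 0], [0, 0, 0.03]], [[-0.09, 0.143, 0], [0, 0, 0.04]], [[-0.114, 0.181, 0.01], [0, 0, 0.05]], [[-0.138, 0.219, 0.03], [0, 0, 0.057]], [[-0.154, 0.244, 0.06], [0, 0, 0.057]], [[-0.159, 0.252, 0.1], [0, 0, 0.057]], [[-0.159, 0.252, 0.125], [0, 0, 0.057]], [[-0.159, 0.252, 0.13], [0, 0, 0.057]]])

```text
t: 8.05
tcp_pos: [0.4259, -0.3198, 0.0907]
ee_rot: [1.0, -0.025, -0.003, -0.002]
contact_force: [-0.0, 0.5, 0.3]
width: 1.0
```

```bash
python3 - <<'E'
from h import *
r=cam("top");np.savez("top1.npz",**r);crop(r,230,180,460,320,3,"pics/f1.png")
go([(429,-322,60,-3),(429,-322,8,-3)])
E
```

```text
t 8.1 tcp mm [ 426.8 -320.    91.6] yaw -2.78 tilt [-0.23  0.17] w 84.7 F [-0.4 -0.7  0.1]
(429, -322, 60) [0.0024, 0.002, 0.0316] [-0.003, 0.004, 0.004]
(429, -322, 8) [0.0026, 0.0021, 0.0836] [-0.003, 0.004, 0.004]
```

View pics/f1.png

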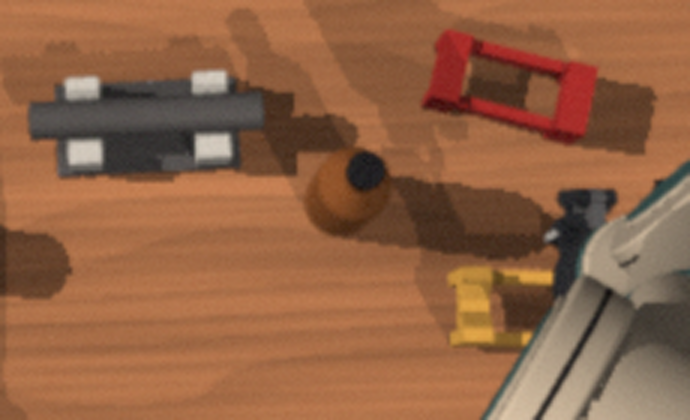

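```bash
python3 - <<'E'
from h import *
t=load("top1")
g=cv2.cvtColor(t["image"],cv2.COLOR_RGB2GRAY).astype(float)
# steel mask in box
m=hsvmask(t,(0,0,30),(180,70,110),(232,205,325,228))
ys,xs=np.nonzero(m);print(xs.min(),xs.max())
P=plane(t,[[230+30/3,180+119/3],[230+263.5/3,180+109/3]],.0615)*1e3
print(P,P.mean(0))
print("blocks outer/inner edges z.042", np.round(plane(t,[[230+64/3,180+85/3],[230+101/3,180+86/3],[230+191/3,180+80/3],[230+229/3,180+80/3],[230+67/3,180+152/3],[230+104/3,180+152/3],[230+194/3,180+148/3],[230+233/3,180+146/3]],.042)[:,1]*1e3,1))
E
```

```text
240 317
[[ 582.42162161   60.9028741    61.5       ]
 [ 584.47553167 -118.09824742   61.5       ]] [583.44857664 -28.59768666  61.5       ]
blocks outer/inner edges z.042 [ 34.9   6.1 -64.4 -94.1  33.9   5.2 -64.5 -94.8]
```

drive_tool(series=[[[0.002, 0.002, 0.015], [0, 0, 0]], [[0.002, 0.002, 0.04], [0, 0, 0]], [[0.002, 0.002, 0.062], [0, 0, 0]], [[0.002, 0.002, 0.075], [0, 0, 0]], [[0.002, 0.002, 0.081], [0, 0, 0]], [[0.002, 0.002, 0.081], [0, 0, 0]]])

```text
t: 8.7
tcp_pos: [0.4304, -0.3233, 0.0127]
ee_rot: [1.0, -0.024, -0.0, -0.0]
contact_force: [-0.5, 0.2, 0.1]
width: 0.998
```

```bash
python3 - <<'E'
from h import *
r=cam("side");crop(r,290,110,400,210,6,"pics/f2.png")
go([(429,-322,8,-3)])
E
```

```text
t 8.75 tcp mm [ 430.6 -323.6   13.3] yaw -2.74 tilt [ 0.04 -0.03] w 84.8 F [ 0.  -0.4  1.3]
(429, -322, 8) [-0.0017, -0.0015, 0.0053] [0.001, -0.001, 0.004]
```

View pics/f2.png

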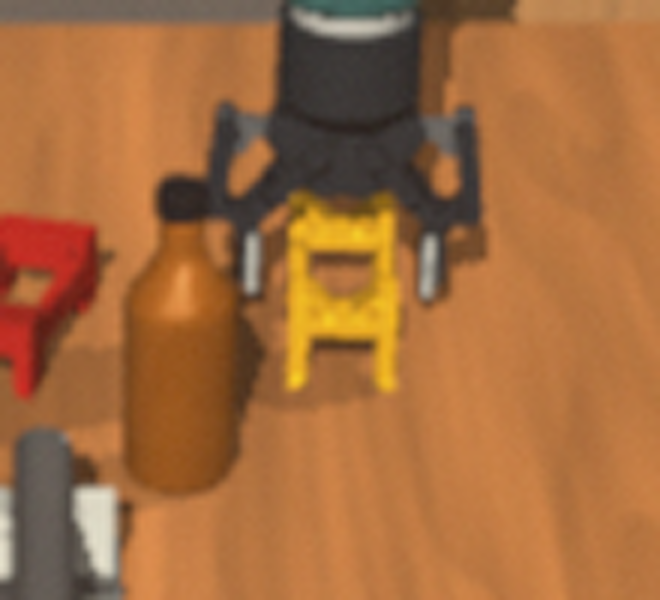

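drive_tool(series=[[[-0.0015, -0.0015, 0.004], [0, 0, 0]], [[-0.0015, -0.0015, 0.005], [0, 0, 0]]])

```text
t: 8.95
tcp_pos: [0.4288, -0.3216, 0.0083]
ee_rot: [1.0, -0.024, 0.0, 0.0]
contact_force: [-0.3, -0.3, -0.9]
width: 0.997
```

drive_tool(series=[[[0, 0, 0], [0, 0, 0]], [[0, 0, 0], [0, 0, 0]], [[0, 0, 0], [0, 0, 0]], [[0, 0, 0], [0, 0, 0]], [[0, 0, 0], [0, 0, 0]]], claw=-1, squeeze=40)

```text
t: 9.45
tcp_pos: [0.4289, -0.3219, 0.0083]
ee_rot: [1.0, -0.024, 0.0, 0.0]
contact_force: [-1.7, 0.0, 6.4]
width: 0.644
```

```bash
python3 - <<'E'
from h import *
r=cam("side");crop(r,290,110,400,210,6,"pics/f3.png")
r=cam("top");crop(r,360,240,460,320,6,"pics/f4.png")
go([(429,-322,8,-3)])
E
```

```text
t 9.55 tcp mm [ 428.9 -321.9    8.4] yaw -2.77 tilt [ 0.03 -0.01] w 55.0 F [-0.3  1.   5.7]
(429, -322, 8) [0.0001, 0.0001, 0.0004] [0.0, -0.0, 0.004]
```

View pics/f3.png

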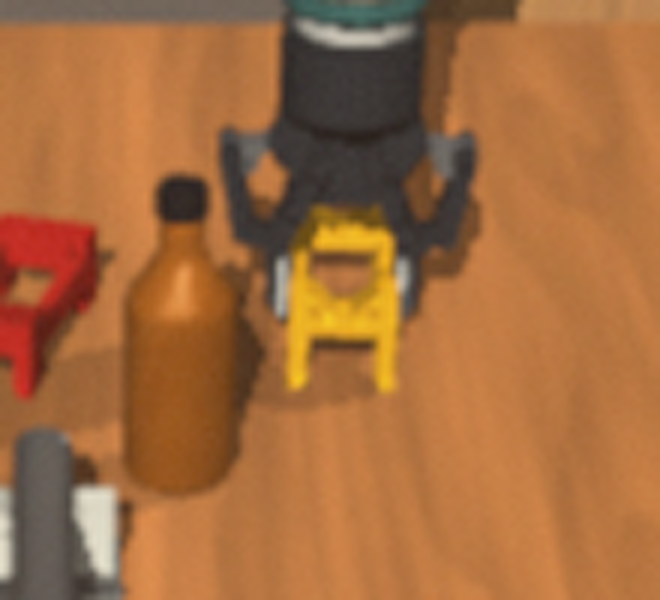

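View pics/f4.png

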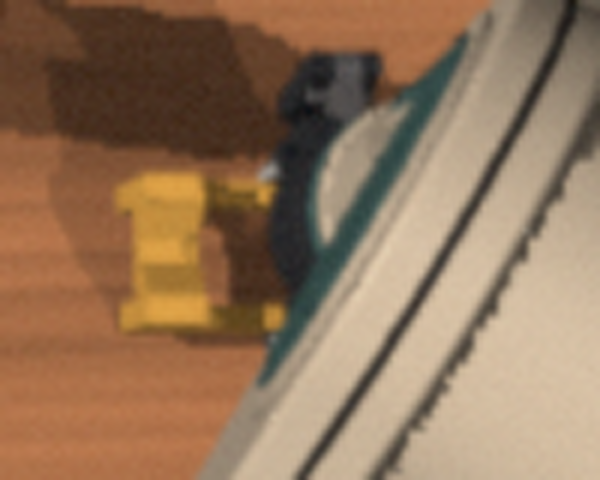

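drive_tool(series=[[[0, 0, -0.015], [0, 0, 0]], [[0, 0, -0.05], [0, 0, 0]], [[0, 0, -0.095], [0, 0, 0]], [[0, 0, -0.14], [0, 0, 0]], [[0, 0, -0.18], [0, 0, 0]], [[0.01, -0.02, -0.205], [0, 0, -0.01]], [[0.026, -0.056, -0.212], [0, 0, -0.02]], [[0.044, -0.094, -0.212], [0, 0, -0.03]], [[0.062, -0.132, -0.212], [0, 0, -0.04]], [[0.08, -0.17, -0.212], [0, 0, -0.057]]])

```text
t: 10.55
tcp_pos: [0.5169, -0.154, 0.2195]
ee_rot: [1.0, 0.005, -0.0, -0.0]
contact_force: [0.7, -0.8, -3.7]
width: 0.643
```

drive_tool(series=[[[0.016, -0.037, 0], [0, 0, 0]], [[0.032, -0.074, 0], [0, 0, 0]], [[0.046, -0.106, 0], [0, 0, 0]], [[0.053, -0.122, 0.01], [0, 0, 0]], [[0.056, -0.128, 0.03], [0, 0, 0]], [[0.056, -0.128, 0.06], [0, 0, 0]], [[0.056, -0.128, 0.08], [0, 0, 0]], [[0.056, -0.128, 0.09], [0, 0, 0]], [[0.056, -0.128, 0.09], [0, 0, 0]], [[0.056, -0.128, 0.09], [0, 0, 0]]])

```text
t: 11.55
tcp_pos: [0.5719, -0.028, 0.1303]
ee_rot: [1.0, 0.004, 0.0, 0.0]
contact_force: [0.4, 0.4, -2.7]
width: 0.648
```

```bash
python3 - <<'E'
from h import *
go([(585.5,-29,70,.5),(585.5,-29,51,.5)])
r=cam("side");np.savez("side2.npz",**r);crop(r,240,150,350,250,6,"pics/g0.png")
r=cam("top");crop(r,220,150,360,260,5,"pics/g1.png")
E
```

```text
t 11.55 tcp mm [571.9 -28.  130.3] yaw 0.47 tilt [ 0.03 -0.02] w 55.0 F [ 0.4  0.4 -2.7]
(585.5, -29, 70) [0.0135, 0.0011, 0.0603] [0.0, -0.001, -0.001]
(585.5, -29, 51) [0.0135, 0.0011, 0.0793] [0.0, -0.001, -0.001]
```

View pics/g0.png

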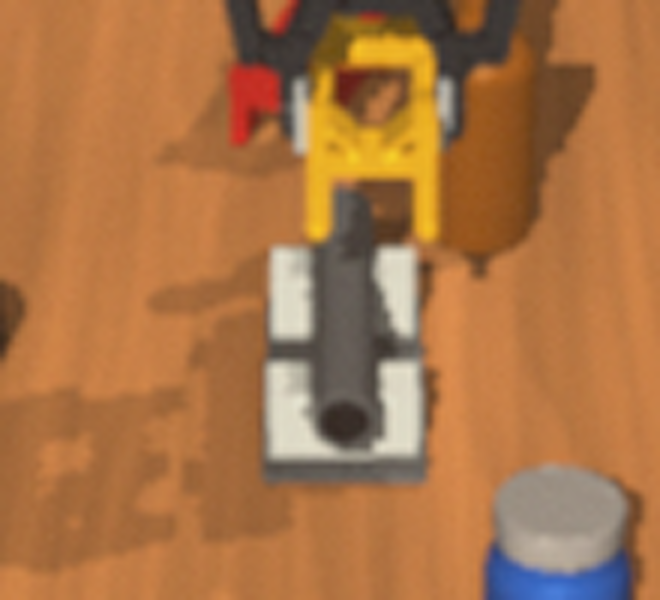

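View pics/g1.png

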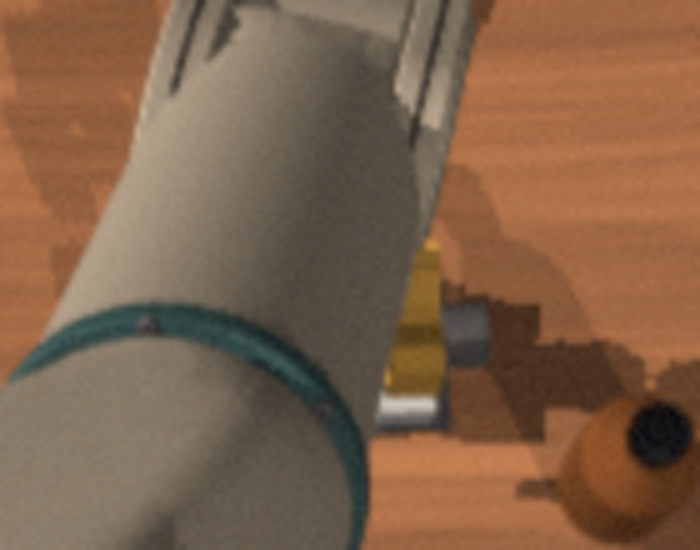

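```bash
python3 - <<'E'
from h import *
s=load("side2")
q=lambda u,v:[240+u/6,150+v/6]
print("near feet",plane(s,[q(307,242),q(439,242)],.122)*1e3)
print("tube near end",plane(s,[q(346,423),q(346,446)],.0465)*1e3,plane(s,[q(346,446)],.0315)*1e3)
print("tube x at far",plane(s,[q(350,200)],.0465)*1e3)
t=load("top")
print("far top edge",plane(t,[[220+441/5,150+320/5]],.178)*1e3, "tube end",plane(t,[[220+490/5,150+330/5]],.0615)*1e3)
E
```

```text
near feet [[599.05261148  35.15829508 122.        ]
 [542.03075516  35.03161903 122.        ]]
tube near end [[582.27097564  63.20076388  46.5       ]
 [582.06422716  80.81493172  46.5       ]] [[582.40016352  59.19743629  31.5       ]]
tube x at far [[ 582.58058597 -129.29107469   46.5       ]]
far top edge [[566.20032649 -87.64273186 178.        ]] tube end [[ 585.24501208 -118.52079466   61.5       ]]
```

drive_tool(series=[[[0.006, 0.001, 0], [0, 0, 0]], [[0.013, 0.0025, 0.005], [0, 0, 0]], [[0.013, 0.0025, 0.015], [0, 0, 0]], [[0.013, 0.0025, 0.03], [0, 0, 0]], [[0.013, 0.0025, 0.045], [0, 0, 0]], [[0.013, 0.0025, 0.052], [0, 0, 0]], [[0.013, 0.0025, 0.055], [0, 0, 0]], [[0.013, 0.0025, 0.055], [0, 0, 0]]])

```text
t: 12.45
tcp_pos: [0.5846, -0.0297, 0.0745]
ee_rot: [1.0, 0.004, -0.0, 0.0]
contact_force: [-0.4, -0.0, -3.0]
width: 0.648
```

```bash
python3 - <<'E'
from h import *
go([(585.5,-31,70,.5),(585.5,-31,51,.5)])
r=cam("side");np.savez("side3.npz",**r);crop(r,250,170,340,240,7,"pics/g2.png")
E
```

```text
t 12.45 tcp mm [584.6 -29.7  74.5] yaw 0.51 tilt [-0.04 -0.  ] w 55.1 F [-0.4 -0.  -3. ]
(585.5, -31, 70) [0.0009, 0.0013, 0.0045] [0.0, 0.001, 0.0]
(585.5, -31, 51) [0.0009, 0.0013, 0.0235] [0.0, 0.001, 0.0]
```

View pics/g2.png

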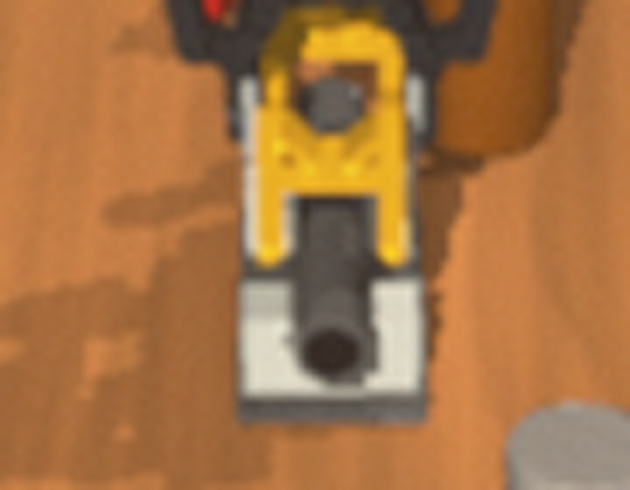

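drive_tool(series=[[[0.0005, 0.001, 0.005], [0, 0, 0]], [[0.0005, 0.001, 0.012], [0, 0, 0]], [[0.0005, 0.001, 0.018], [0, 0, 0]], [[0.0005, 0.001, 0.0215], [0, 0, 0]], [[0.0005, 0.001, 0.023], [0, 0, 0]], [[0.0005, 0.001, 0.024], [0, 0, 0]], [[0.0005, 0.001, 0.024], [0, 0, 0]]])

```text
t: 13.2
tcp_pos: [0.5852, -0.0307, 0.0509]
ee_rot: [1.0, 0.004, 0.0, -0.0]
contact_force: [0.4, -0.1, -2.5]
width: 0.649
```

```bash
python3 - <<'E'
from h import *
go([(585.5,-31,51,.5)])
r=cam("side");np.savez("side3.npz",**r);crop(r,250,170,340,240,7,"pics/g3.png")
E
```

```text
t 13.2 tcp mm [585.2 -30.7  50.9] yaw 0.51 tilt [0. 0.] w 55.2 F [ 0.4 -0.1 -2.5]
(585.5, -31, 51) [0.0003, 0.0003, -0.0001] [-0.0, -0.0, 0.0]
```

View pics/g3.png

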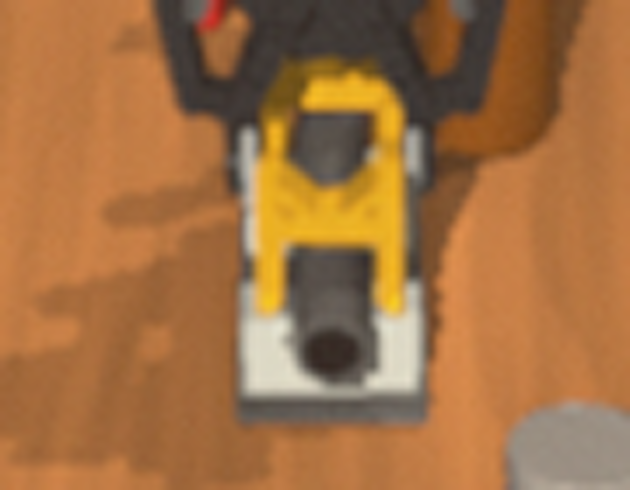

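drive_tool(series=[[[0, 0, 0.0005], [0, 0, 0]], [[0, 0, 0.001], [0, 0, 0]], [[0, 0, 0.0015], [0, 0, 0]], [[0, 0, 0.0015], [0, 0, 0]]])

```text
t: 13.65
tcp_pos: [0.5854, -0.0307, 0.0504]
ee_rot: [1.0, 0.004, 0.0, -0.0]
contact_force: [-1.2, 0.2, 5.2]
width: 0.652
```

Contact at the expected height, with the wrist force gone from −2.5 to +5 N. I release and rise.

drive_tool(series=[[[0, 0, 0], [0, 0, 0]], [[0, 0, 0], [0, 0, 0]], [[0, 0, 0], [0, 0, 0]], [[0, 0, 0], [0, 0, 0]], [[0, 0, -0.01], [0, 0, 0]], [[0, 0, -0.035], [0, 0, 0]], [[0, 0, -0.07], [0, 0, 0]], [[-0.01, -0.02, -0.09], [0, 0, 0]], [[-0.025, -0.055, -0.1], [0, 0, 0]], [[-0.04, -0.09, -0.105], [0, 0, 0]]], claw=1)

```text
t: 14.65
tcp_pos: [0.545, 0.0594, 0.1565]
ee_rot: [1.0, 0.003, 0.002, -0.0]
contact_force: [0.1, 1.4, 0.4]
width: 1.0
```

```bash
python3 - <<'E'
from h import *
go([(411,353,150,4.5),(411,353,60,4.5)])
E
```

```text
t 14.65 tcp mm [545.   59.4 156.5] yaw 0.4 tilt [0.19 0.03] w 85.0 F [0.1 1.4 0.4]
(411, 353, 150) [-0.1319, -0.2945, 0.0062] [-0.0, -0.003, -0.072]
(411, 353, 60) [-0.1322, -0.2945, 0.0962] [-0.0, -0.003, -0.072]
```

drive_tool(series=[[[-0.016, -0.037, 0], [0, 0, -0.01]], [[-0.034, -0.076, 0], [0, 0, -0.02]], [[-0.052, -0.115, 0], [0, 0, -0.03]], [[-0.069, -0.154, 0], [0, 0, -0.04]], [[-0.086, -0.193, 0], [0, 0, -0.05]], [[-0.104, -0.232, 0], [0, 0, -0.06]], [[-0.12, -0.268, 0.01], [0, 0, -0.072]], [[-0.13, -0.29, 0.03], [0, 0, -0.072]], [[-0.132, -0.294, 0.06], [0, 0, -0.072]], [[-0.132, -0.294, 0.075], [0, 0, -0.072]]])

```text
t: 15.65
tcp_pos: [0.4079, 0.3533, 0.0782]
ee_rot: [0.999, 0.042, -0.001, 0.0]
contact_force: [0.5, -0.6, -0.1]
width: 0.999
```

```bash
python3 - <<'E'
from h import *
r=cam("top");np.savez("top4.npz",**r);crop(r,230,180,330,260,7,"pics/h0.png")
r=cam("side");np.savez("side4.npz",**r);crop(r,250,170,410,350,4,"pics/h1.png")
go([(411,353,60,4.5),(411,353,17,4.5)])
E
```

```text
t 15.75 tcp mm [408.4 351.2  78.1] yaw 4.68 tilt [-0.16 -0.13] w 84.9 F [-0.1 -0.4 -0.1]
(411, 353, 60) [0.0028, -0.0016, 0.0181] [0.002, 0.003, 0.003]
(411, 353, 17) [0.0029, -0.0017, 0.0611] [0.002, 0.003, 0.003]
```

View pics/h0.png

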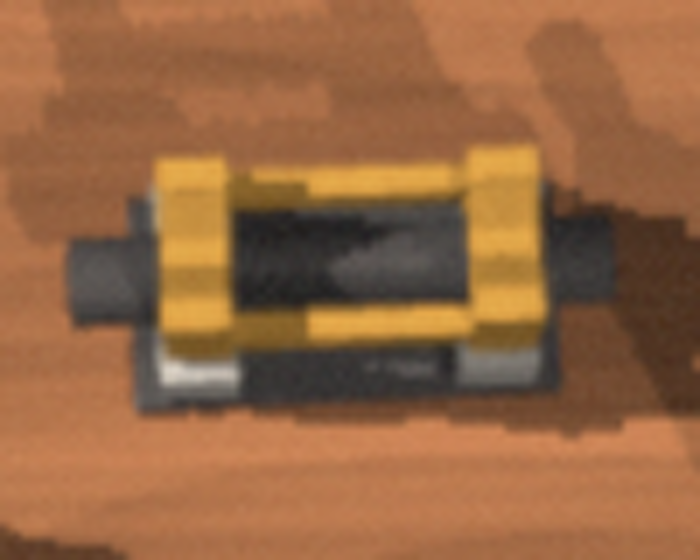

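View pics/h1.png

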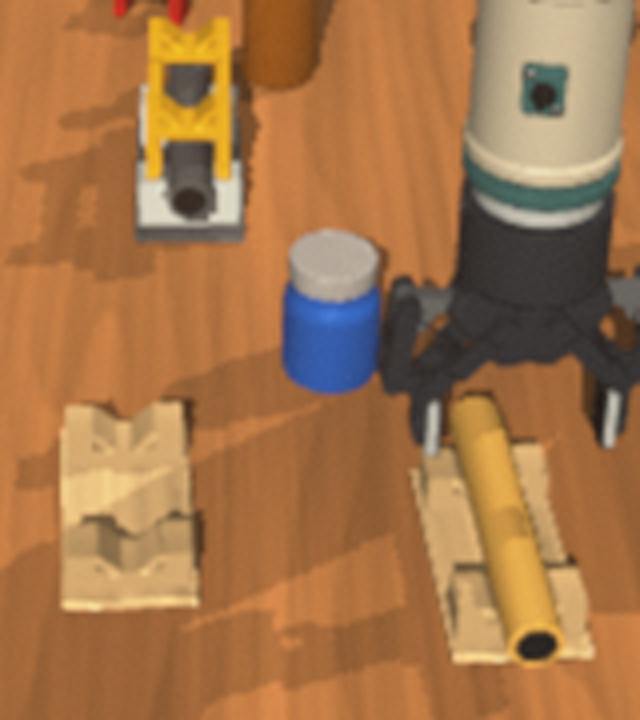

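```bash
python3 - <<'E'
from h import *
t=load("top4");q=lambda u,v:[230+u/7,180+v/7]
P=plane(t,[q(155,160),q(541,147),q(162,330),q(546,322)],.098)*1e3;print("saddle top",P.round(1)[:,:2].tolist(),P.mean(0))
P=plane(t,[q(69,285),q(613,262)],.0615)*1e3;print("tube",P.round(1)[:,:2].tolist(),P.mean(0))
# measure brass end points in side
s=load("side4");q=lambda u,v:[250+u/4,170+v/4]
print(plane(s,[q(536,644)],.0345)*1e3,plane(s,[q(536,663)],.0195)*1e3,plane(s,[q(472,396)],.0495)*1e3)
go([(411,353,60,4.5),(411,353,17,4.5)])
E
```

```text
saddle top [[612.6, 30.9], [612.9, -92.9], [557.1, 30.0], [555.8, -91.8]] [584.59284706 -30.94901056  98.        ]
tube [[580.0, 61.3], [581.9, -117.4]] [580.95403226 -28.04534997  61.5       ]
[[402.84646115 441.3342859   34.5       ]] [[401.50054615 439.85056505  19.5       ]] [[418.61338572 263.56722434  49.5       ]]
t 15.75 tcp mm [408.4 351.2  78.1] yaw 4.68 tilt [-0.16 -0.13] w 84.9 F [-0.1 -0.4 -0.1]
(411, 353, 60) [0.0028, -0.0016, 0.0181] [0.002, 0.003, 0.003]
(411, 353, 17) [0.0029, -0.0017, 0.0611] [0.002, 0.003, 0.003]
```

drive_tool(series=[[[0.003, -0.001, 0.01], [0, 0, 0]], [[0.003, -0.001, 0.025], [0, 0, 0]], [[0.003, -0.001, 0.043], [0, 0, 0]], [[0.003, -0.001, 0.055], [0, 0, 0]], [[0.003, -0.001, 0.06], [0, 0, 0]], [[0.003, -0.001, 0.06], [0, 0, 0]]])

```text
t: 16.35
tcp_pos: [0.4128, 0.3528, 0.0193]
ee_rot: [0.999, 0.04, -0.0, 0.0]
contact_force: [0.0, -0.1, 0.9]
width: 1.0
```

```bash
python3 - <<'E'
from h import *
go([(411,352,17,4.5)])
r=cam("side");np.savez("side4.npz",**r);crop(r,310,220,430,350,5,"pics/h2.png")
E
```

```text
t 16.35 tcp mm [412.8 352.8  19.3] yaw 4.62 tilt [-0.01 -0.01] w 85.0 F [ 0.  -0.1  0.9]
(411, 352, 17) [-0.0019, 0.0007, 0.0023] [0.0, 0.0, 0.002]
```

View pics/h2.png

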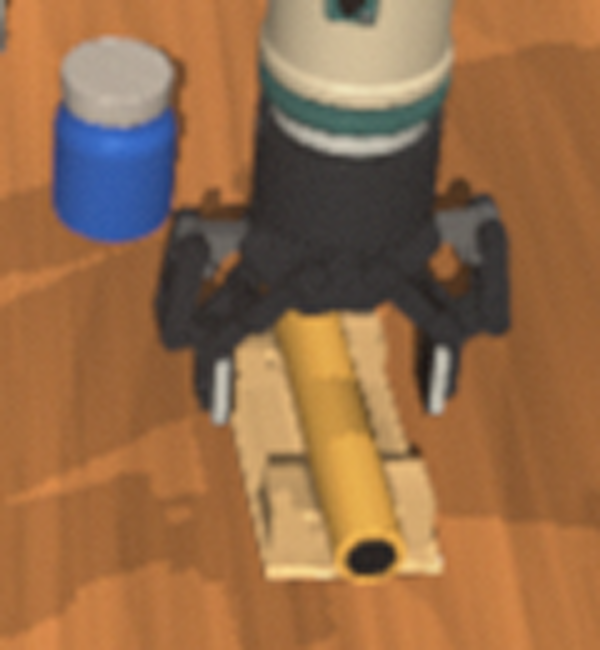

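Open pads sit on either side of the brass tube (crop (220,385) and (438,375), tube about (335,385)). A small correction, then I close.

drive_tool(series=[[[-0.002, 0.001, 0.001], [0, 0, 0]], [[-0.002, 0.001, 0.001], [0, 0, 0]]])

```text
t: 16.6
tcp_pos: [0.4106, 0.3519, 0.0189]
ee_rot: [0.999, 0.041, 0.0, -0.0]
contact_force: [-0.1, -0.3, -0.1]
width: 0.999
```

drive_tool(series=[[[0, 0, 0], [0, 0, 0]], [[0, 0, 0], [0, 0, 0]], [[0, 0, 0], [0, 0, 0]], [[0, 0, 0], [0, 0, 0]], [[0, 0, 0], [0, 0, 0]], [[0, 0, 0], [0, 0, 0]]], claw=-1, squeeze=60)

```text
t: 17.2
tcp_pos: [0.4104, 0.3519, 0.0187]
ee_rot: [0.999, 0.04, -0.0, -0.0]
contact_force: [-2.0, 0.5, 5.1]
width: 0.332
```

```bash
python3 - <<'E'
from h import *
go([(411,352,170,4.5),(585,-29,170,.5)])
E
```

```text
t 17.2 tcp mm [410.4 351.9  18.7] yaw 4.64 tilt [-0.03  0.  ] w 28.2 F [-2.   0.5  5.1]
(411, 352, 170) [0.0005, -0.0001, -0.1513] [-0.0, 0.001, 0.002]
(585, -29, 170) [0.1431, 0.3937, -0.1514] [-0.0, 0.001, 0.072]
```

drive_tool(series=[[[0, 0, -0.015], [0, 0, 0]], [[0, 0, -0.05], [0, 0, 0]], [[0, 0, -0.09], [0, 0, 0]], [[0, 0, -0.125], [0, 0, 0]], [[0.006, 0.017, -0.145], [0, 0, 0.005]], [[0.018, 0.05, -0.15], [0, 0, 0.015]], [[0.032, 0.088, -0.15], [0, 0, 0.025]], [[0.046, 0.126, -0.15], [0, 0, 0.035]], [[0.06, 0.164, -0.15], [0, 0, 0.045]], [[0.074, 0.202, -0.15], [0, 0, 0.072]]])

```text
t: 18.2
tcp_pos: [0.5003, 0.1548, 0.1674]
ee_rot: [1.0, 0.004, -0.001, 0.0]
contact_force: [0.5, 1.0, -6.6]
width: 0.328
```

drive_tool(series=[[[0.011, 0.04, 0], [0, 0, 0]], [[0.022, 0.08, 0], [0, 0, 0]], [[0.033, 0.12, 0], [0, 0, 0]], [[0.043, 0.155, 0], [0, 0, 0]], [[0.051, 0.182, 0], [0, 0, 0]], [[0.054, 0.194, 0], [0, 0, 0]], [[0.054, 0.194, 0.01], [0, 0, 0]], [[0.054, 0.194, 0.01], [0, 0, 0]], [[0.054, 0.194, 0.01], [0, 0, 0]]])

```text
t: 19.1
tcp_pos: [0.5554, -0.0343, 0.1573]
ee_rot: [1.0, 0.006, -0.001, -0.001]
contact_force: [0.2, 0.0, -6.9]
width: 0.333
```

```bash
python3 - <<'E'
from h import *
go([(585,-29,120,.5),(585,-29,87,.5)])
r=cam("side");np.savez("side5.npz",**r);crop(r,240,130,350,230,6,"pics/i0.png")
r=cam("top");np.savez("top5.npz",**r);crop(r,220,150,360,260,5,"pics/i1.png")
E
```

```text
t 19.1 tcp mm [555.4 -34.3 157.3] yaw 0.69 tilt [-0.17  0.1 ] w 28.3 F [ 0.2  0.  -6.9]
(585, -29, 120) [0.0298, -0.0049, 0.0372] [-0.002, 0.003, 0.003]
(585, -29, 87) [0.0299, -0.0049, 0.0702] [-0.002, 0.003, 0.003]
```

View pics/i0.png

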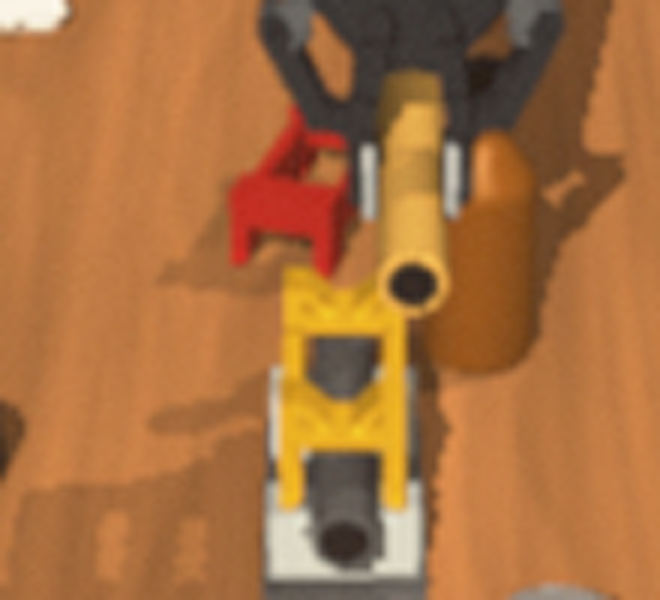

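View pics/i1.png

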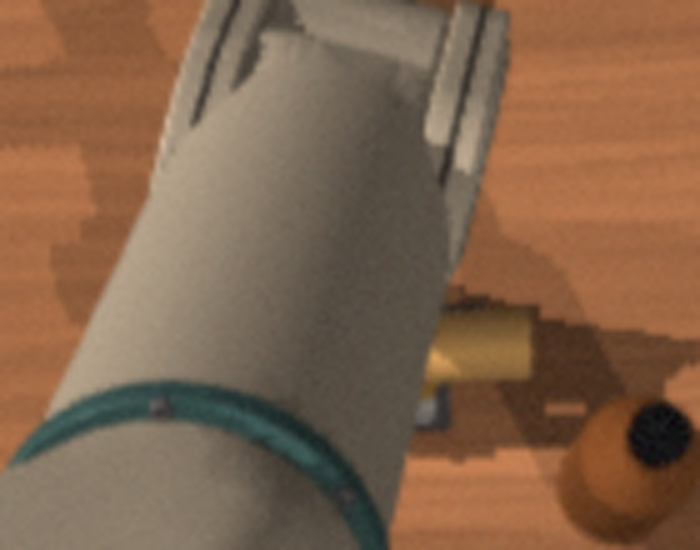

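```bash
python3 - <<'E'
from h import *
s=load("side5");t=load("top5");q=lambda u,v:[240+u/6,130+v/6]
print(plane(s,[q(412,286)],.173)*1e3,plane(s,[q(412,318)],.158)*1e3)
print(plane(t,[[220+533/5,150+348/5]],.188)*1e3)
go([(585,-29,120,.5)])
E
```

```text
[[554.06986117  58.02766556 173.        ]] [[553.99712581  58.87379062 158.        ]]
[[ 551.13085932 -124.14845601  188.        ]]
t 19.2 tcp mm [556.2 -35.  158.1] yaw 0.67 tilt [-0.05  0.05] w 28.1 F [ 0.2  0.6 -6.3]
(585, -29, 120) [0.0289, -0.0056, 0.0381] [-0.001, 0.001, 0.003]
```

drive_tool(series=[[[0.012, -0.002, 0], [0, 0, 0]], [[0.025, -0.0035, 0.005], [0, 0, 0]], [[0.029, -0.0035, 0.02], [0, 0, 0]], [[0.029, -0.0035, 0.04], [0, 0, 0]], [[0.029, -0.0035, 0.055], [0, 0, 0]], [[0.029, -0.0035, 0.062], [0, 0, 0]], [[0.029, -0.0035, 0.064], [0, 0, 0]], [[0.029, -0.0035, 0.064], [0, 0, 0]]])

```text
t: 20.0
tcp_pos: [0.5855, -0.0331, 0.0943]
ee_rot: [1.0, 0.005, -0.0, 0.0]
contact_force: [-0.5, -1.0, -6.3]
width: 0.33
```

```bash
python3 - <<'E'
from h import *
go([(585,-31,87,.5)])
r=cam("side");np.savez("side6.npz",**r);crop(r,250,150,340,240,7,"pics/i2.png")
E
```

```text
t 20.0 tcp mm [585.5 -33.1  94.3] yaw 0.53 tilt [-0.01 -0.  ] w 28.0 F [-0.5 -1.  -6.3]
(585, -31, 87) [-0.0005, -0.0021, 0.0073] [0.0, 0.0, 0.001]
```

View pics/i2.png

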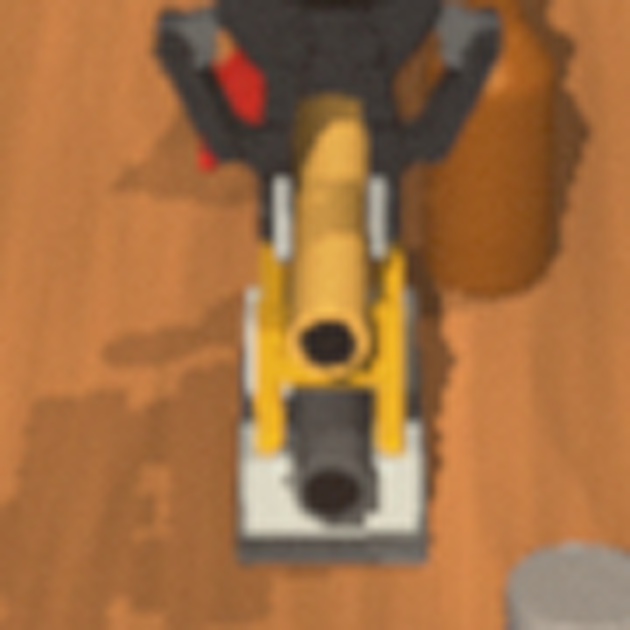

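```bash
python3 - <<'E'
from h import *
s=load("side6");q=lambda u,v:[250+u/7,150+v/7]
print(plane(s,[q(328,342)],.1101)*1e3,plane(s,[q(328,380)],.0951)*1e3,plane(s,[q(331,492)],.0465)*1e3,plane(s,[q(331,522)],.0315)*1e3)
E
```

```text
[[584.06625789  57.78520988 110.1       ]] [[584.12836018  60.23373547  95.1       ]] [[583.28230608  62.21099577  46.5       ]] [[583.39353679  60.30593053  31.5       ]]
```

drive_tool(series=[[[0, -0.001, 0.002], [0, 0, 0]], [[0, -0.002, 0.004], [0, 0, 0]], [[0, -0.002, 0.0055], [0, 0, 0]], [[0, -0.002, 0.0065], [0, 0, 0]], [[0, -0.002, 0.007], [0, 0, 0]], [[0, -0.002, 0.0075], [0, 0, 0]], [[0, -0.002, 0.0075], [0, 0, 0]]])

```text
t: 20.75
tcp_pos: [0.5855, -0.0313, 0.087]
ee_rot: [1.0, 0.004, 0.0, -0.0]
contact_force: [0.2, 0.6, -4.9]
width: 0.328
```

drive_tool(series=[[[0, 0, 0.0005], [0, 0, 0]], [[0, 0, 0.001], [0, 0, 0]], [[0, 0, 0.0015], [0, 0, 0]], [[0, 0, 0.0015], [0, 0, 0]]])

```text
t: 21.15
tcp_pos: [0.5856, -0.0313, 0.0869]
ee_rot: [1.0, 0.004, 0.0, -0.0]
contact_force: [-3.9, 0.2, 8.6]
width: 0.332
```

drive_tool(series=[[[0, 0, 0], [0, 0, 0]], [[0, 0, 0], [0, 0, 0]], [[0, 0, 0], [0, 0, 0]], [[0, 0, 0], [0, 0, 0]], [[0, 0, -0.01], [0, 0, 0]], [[0, 0, -0.035], [0, 0, 0]], [[0, 0, -0.075], [0, 0, 0]], [[0, 0, -0.11], [0, 0, 0]], [[0, 0.015, -0.13], [0, 0, 0]], [[0.001, 0.045, -0.135], [0, 0, 0.02]]], claw=1)

```text
t: 22.15
tcp_pos: [0.589, -0.0739, 0.2241]
ee_rot: [1.0, -0.003, 0.003, -0.001]
contact_force: [0.9, -0.7, 0.1]
width: 1.004
```

```bash
python3 - <<'E'
from h import *
go([(604,-317,215,-17),(604,-317,70,-17)])
r=cam("side");crop(r,250,150,340,240,7,"pics/i3.png")
E
```

```text
t 22.15 tcp mm [589.  -73.9 224.1] yaw -0.36 tilt [0.34 0.1 ] w 85.3 F [ 0.9 -0.7  0.1]
(604, -317, 215) [0.0165, 0.2431, 0.0087] [-0.003, -0.006, 0.29]
(604, -317, 70) [0.0156, 0.2433, 0.1537] [-0.003, -0.006, 0.29]
```

View pics/i3.png

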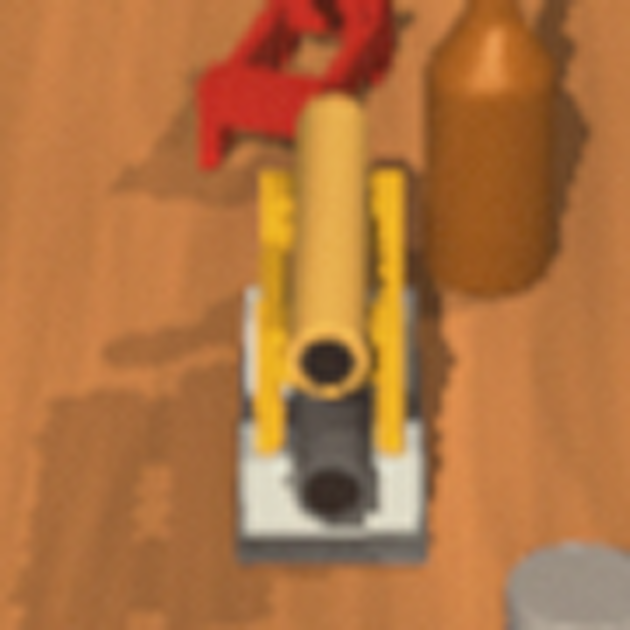

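drive_tool(series=[[[0.002, 0.035, 0], [0, 0, 0.03]], [[0.004, 0.073, 0], [0, 0, 0.08]], [[0.007, 0.111, 0], [0, 0, 0.13]], [[0.01, 0.149, 0], [0, 0, 0.18]], [[0.012, 0.187, 0], [0, 0, 0.23]], [[0.014, 0.22, 0.01], [0, 0, 0.27]], [[0.016, 0.238, 0.03], [0, 0, 0.29]], [[0.016, 0.242, 0.065], [0, 0, 0.29]], [[0.016, 0.242, 0.1], [0, 0, 0.29]], [[0.016, 0.242, 0.115], [0, 0, 0.29]]])

```text
t: 23.2
tcp_pos: [0.5983, -0.3174, 0.1023]
ee_rot: [0.989, -0.15, -0.003, -0.001]
contact_force: [0.2, 1.2, -0.1]
width: 1.0
```

```bash
python3 - <<'E'
from h import *
r=cam("side");crop(r,240,90,340,200,6,"pics/j0.png")
r=cam("top");np.savez("top7.npz",**r);crop(r,230,150,450,270,3,"pics/j1.png")
go([(604,-317,60,-17),(604,-317,8,-17)])
E
```

```text
t 23.3 tcp mm [ 598.9 -317.3  103.3] yaw -17.24 tilt [-0.24  0.13] w 84.9 F [-0.9 -0.3  0.1]
(604, -317, 60) [0.005, -0.0018, 0.0433] [-0.001, 0.005, -0.004]
(604, -317, 8) [0.0052, -0.0017, 0.0953] [-0.001, 0.005, -0.004]
```

View pics/j0.png

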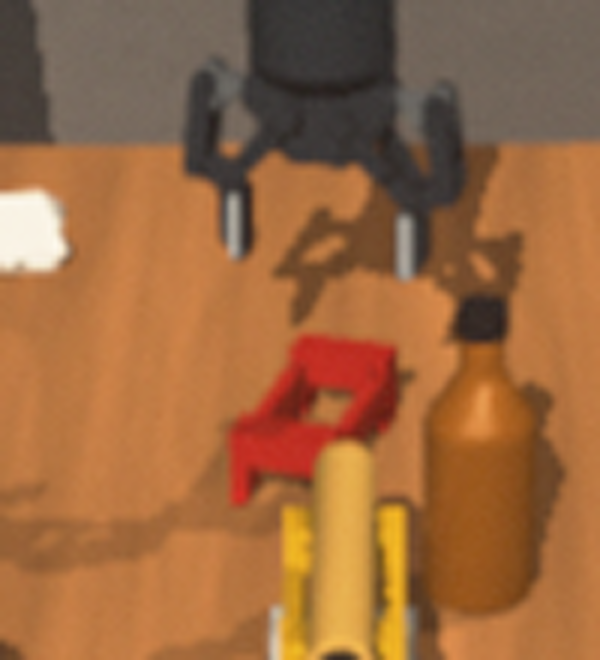

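View pics/j1.png

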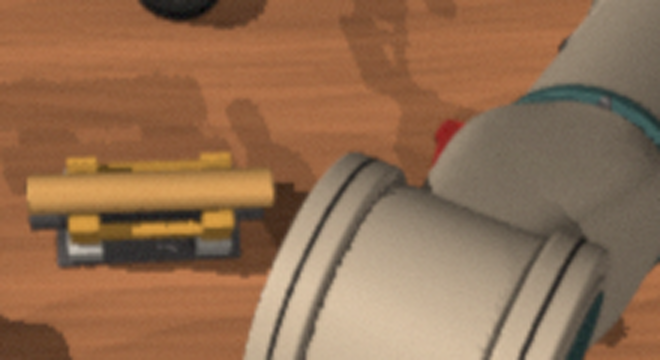

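drive_tool(series=[[[0.004, -0.001, 0.01], [0, 0, 0]], [[0.004, -0.001, 0.035], [0, 0, 0]], [[0.004, -0.001, 0.06], [0, 0, 0]], [[0.004, -0.001, 0.077], [0, 0, 0]], [[0.004, -0.001, 0.085], [0, 0, 0]], [[0.004, -0.001, 0.085], [0, 0, 0]]])

```text
t: 23.9
tcp_pos: [0.6044, -0.3185, 0.02]
ee_rot: [0.989, -0.15, -0.0, -0.0]
contact_force: [-0.5, -0.1, 0.0]
width: 1.002
```

```bash
python3 - <<'E'
from h import *
t=load("top7")
P=plane(t,[[230+27/3,150+195/3],[230+273/3,150+187/3]],.1175)*1e3;print(P,P.mean(0))
r=cam("side");crop(r,240,90,340,200,6,"pics/j2.png")
go([(604,-317,8,-17)])
E
```

```text
[[ 581.55365761   59.72832737  117.5       ]
 [ 581.7384228  -120.36242231  117.5       ]] [581.64604021 -30.31704747 117.5       ]
t 23.95 tcp mm [ 604.9 -319.    20.9] yaw -17.24 tilt [ 0.04 -0.03] w 85.2 F [-0.1 -0.3  1.1]
(604, -317, 8) [-0.0014, -0.0016, 0.0129] [0.0, -0.001, -0.004]
```

View pics/j2.png

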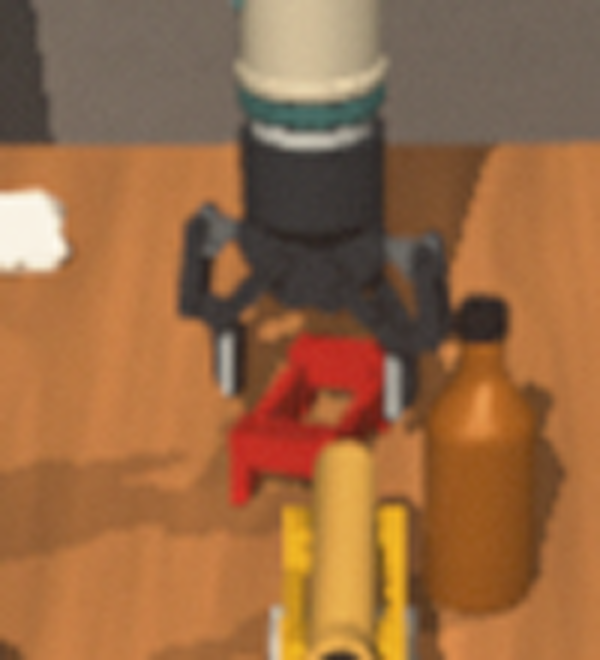

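drive_tool(series=[[[-0.001, -0.001, 0.005], [0, 0, 0]], [[-0.001, -0.001, 0.01], [0, 0, 0]], [[-0.001, -0.001, 0.012], [0, 0, 0]], [[-0.001, -0.001, 0.012], [0, 0, 0]]])

```text
t: 24.35
tcp_pos: [0.6036, -0.3172, 0.0082]
ee_rot: [0.989, -0.15, -0.0, -0.0]
contact_force: [0.3, 0.2, 0.2]
width: 1.002
```

drive_tool(series=[[[0, 0, 0], [0, 0, 0]], [[0, 0, 0], [0, 0, 0]], [[0, 0, 0], [0, 0, 0]], [[0, 0, 0], [0, 0, 0]], [[0, 0, 0], [0, 0, 0]]], claw=-1, squeeze=40)

```text
t: 24.85
tcp_pos: [0.604, -0.3176, 0.0088]
ee_rot: [0.989, -0.15, 0.0, 0.0]
contact_force: [-0.0, 0.3, 2.3]
width: 0.644
```

```bash
python3 - <<'E'
from h import *
r=cam("side");crop(r,240,90,340,200,6,"pics/j3.png")
go([(604,-317,225,-17),(585.5,-29,225,.5)])
E
```

```text
t 24.9 tcp mm [ 604.  -317.6    8.8] yaw -17.25 tilt [ 0.03 -0.02] w 55.1 F [-0.1 -0.4  4. ]
(604, -317, 225) [0.0, -0.0005, -0.2162] [0.0, -0.001, -0.004]
(585.5, -29, 225) [-0.1031, -0.2701, -0.2163] [0.0, -0.001, -0.31]
```

View pics/j3.png

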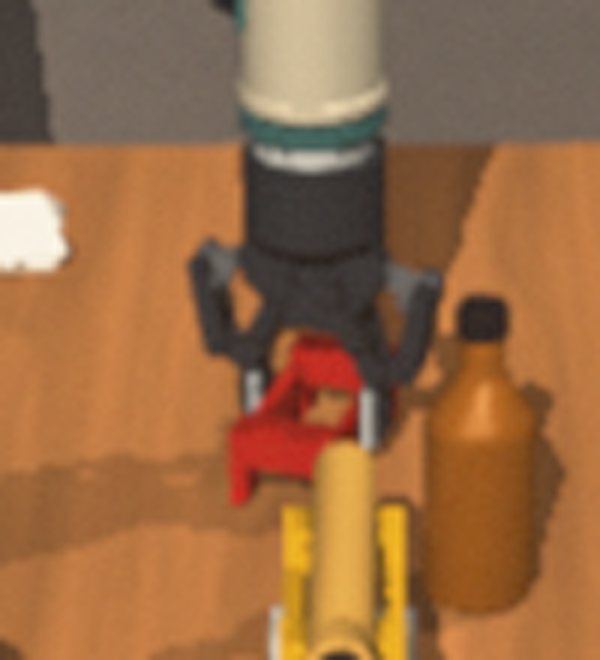

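drive_tool(series=[[[0, 0, -0.015], [0, 0, 0]], [[0, 0, -0.05], [0, 0, 0]], [[0, 0, -0.095], [0, 0, 0]], [[0, 0, -0.14], [0, 0, 0]], [[0, 0, -0.18], [0, 0, 0]], [[-0.006, -0.016, -0.205], [0, 0, -0.02]], [[-0.018, -0.047, -0.215], [0, 0, -0.07]], [[-0.031, -0.082, -0.215], [0, 0, -0.12]], [[-0.045, -0.117, -0.215], [0, 0, -0.17]], [[-0.058, -0.152, -0.215], [0, 0, -0.22]]])

```text
t: 25.9
tcp_pos: [0.5925, -0.1534, 0.2239]
ee_rot: [0.999, -0.04, -0.0, -0.0]
contact_force: [0.3, 0.8, -2.2]
width: 0.645
```

```bash
python3 - <<'E'
from h import *
go([(585.5,-29,225,.5),(585.5,-29,170,.5)])
E
```

```text
t 25.9 tcp mm [ 592.5 -153.4  223.9] yaw -4.55 tilt [-0.02  0.03] w 54.8 F [ 0.3  0.8 -2.2]
(585.5, -29, 225) [-0.0169, -0.1234, -0.001] [-0.0, 0.0, -0.088]
(585.5, -29, 170) [-0.0168, -0.1234, 0.054] [-0.0, 0.0, -0.088]
```

drive_tool(series=[[[-0.005, -0.035, 0], [0, 0, -0.03]], [[-0.01, -0.07, 0], [0, 0, -0.06]], [[-0.014, -0.1, 0], [0, 0, -0.088]], [[-0.016, -0.117, 0], [0, 0, -0.088]], [[-0.017, -0.121, 0.015], [0, 0, -0.088]], [[-0.017, -0.121, 0.035], [0, 0, -0.088]], [[-0.017, -0.121, 0.045], [0, 0, -0.088]], [[-0.017, -0.121, 0.045], [0, 0, -0.088]], [[-0.017, -0.121, 0.045], [0, 0, -0.088]]])

```text
t: 26.8
tcp_pos: [0.5864, -0.0335, 0.1789]
ee_rot: [1.0, 0.003, 0.0, 0.0]
contact_force: [-0.6, -0.3, -1.6]
width: 0.647
```

```bash
python3 - <<'E'
from h import *
go([(585.5,-29,150,.5),(585.5,-29,107,.5)])
r=cam("side");np.savez("side8.npz",**r);crop(r,250,110,340,220,6.5,"pics/k0.png")
r=cam("top");np.savez("top8.npz",**r);crop(r,220,150,360,260,5,"pics/k1.png")
E
```

```text
t 26.8 tcp mm [586.4 -33.5 178.9] yaw 0.36 tilt [ 0.01 -0.01] w 55.0 F [-0.6 -0.3 -1.6]
(585.5, -29, 150) [-0.0009, -0.0045, 0.0289] [0.0, -0.0, -0.002]
(585.5, -29, 107) [-0.0009, -0.0045, 0.0719] [0.0, -0.0, -0.002]
```

View pics/k0.png

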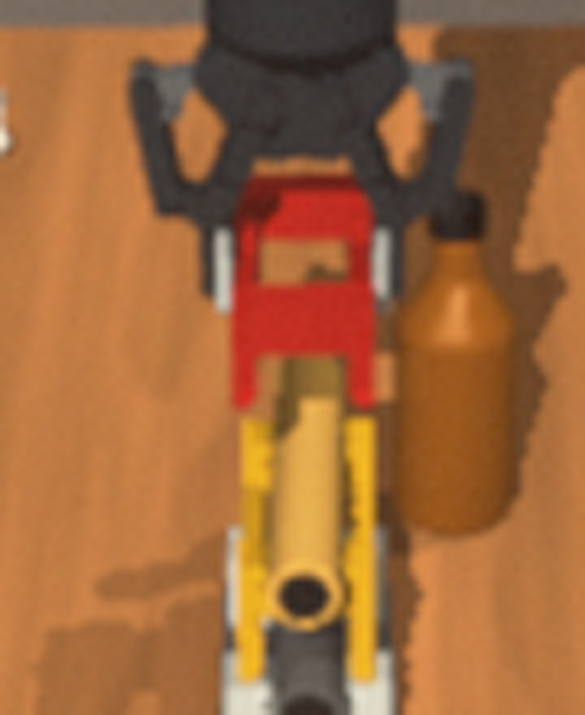

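View pics/k1.png

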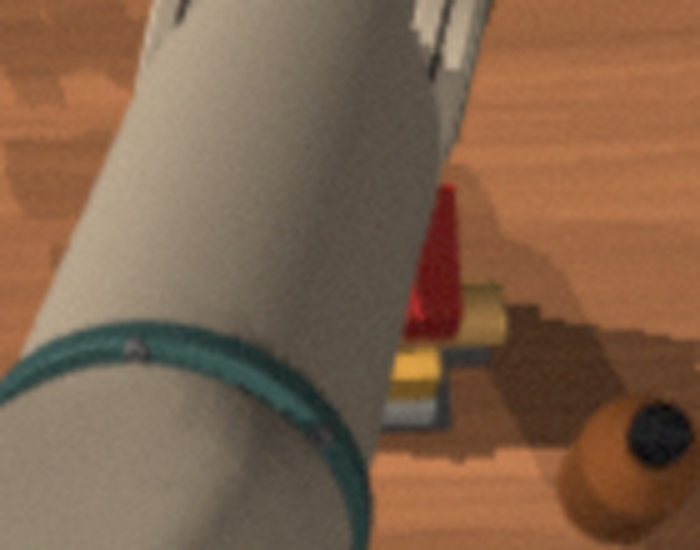

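```bash
python3 - <<'E'
from h import *
s=load("side8");t=load("top8");q=lambda u,v:[250+u/6.5,110+v/6.5]
print("near feet",(plane(s,[q(234,409),q(375,406)],.170)*1e3).round(1).tolist())
print("saddle near feet",(plane(s,[q(238,684),q(377,683)],.042)*1e3).round(1).tolist(), "saddle near top L/R edges",(plane(s,[q(238,530),q(377,530)],.098)*1e3).round(1).tolist())
print("brass",(plane(s,[q(302,595)],.1025)*1e3).round(1))
print("far",(plane(t,[[220+461/5,150+250/5]],.214)*1e3).round(1))
E
```

```text
near feet [[611.9, 28.4, 170.0], [556.4, 26.0, 170.0]]
saddle near feet [[612.3, 31.8, 42.0], [555.0, 30.8, 42.0]] saddle near top L/R edges [[612.2, 1.7, 98.0], [555.1, 1.6, 98.0]]
brass [[585.1  58.7 102.5]]
far [[587.3 -94.4 214. ]]
```

drive_tool(series=[[[-0.001, -0.004, 0], [0, 0, -0.002]], [[-0.001, -0.004, 0.012], [0, 0, -0.002]], [[-0.001, -0.004, 0.03], [0, 0, -0.002]], [[-0.001, -0.004, 0.047], [0, 0, -0.002]], [[-0.001, -0.004, 0.058], [0, 0, -0.002]], [[-0.001, -0.004, 0.065], [0, 0, -0.002]], [[-0.001, -0.004, 0.067], [0, 0, -0.002]], [[-0.001, -0.004, 0.067], [0, 0, -0.002]]])

```text
t: 27.7
tcp_pos: [0.5854, -0.0291, 0.1114]
ee_rot: [1.0, 0.004, 0.0, 0.0]
contact_force: [-0.7, -0.2, -2.0]
width: 0.648
```

```bash
python3 - <<'E'
from h import *
go([(585.5,-29.5,107,.5)])
r=cam("side");np.savez("side9.npz",**r);crop(r,260,140,330,230,7,"pics/k2.png")
E
```

```text
t 27.7 tcp mm [585.4 -29.1 111.4] yaw 0.51 tilt [ 0.01 -0.  ] w 55.1 F [-0.7 -0.2 -2. ]
(585.5, -29.5, 107) [0.0001, 0.0004, 0.0044] [0.0, -0.0, 0.0]
```

View pics/k2.png

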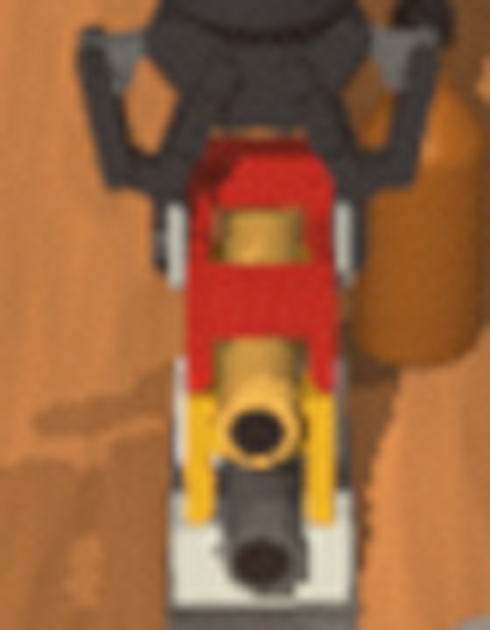

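Cap (188–336) and saddle (187–337) line up, and their near faces agree. I lower the last 4.5 mm slowly.

drive_tool(series=[[[0, 0, 0.001], [0, 0, 0]], [[0, 0, 0.002], [0, 0, 0]], [[0, 0, 0.003], [0, 0, 0]], [[0, 0, 0.0035], [0, 0, 0]], [[0, 0, 0.004], [0, 0, 0]], [[0, 0, 0.0045], [0, 0, 0]], [[0, 0, 0.0045], [0, 0, 0]]])

```text
t: 28.45
tcp_pos: [0.5852, -0.0291, 0.1068]
ee_rot: [1.0, 0.004, -0.0, 0.0]
contact_force: [0.1, 0.1, -2.7]
width: 0.648
```

drive_tool(series=[[[0, 0, 0.0005], [0, 0, 0]], [[0, 0, 0.001], [0, 0, 0]], [[0, 0, 0.0015], [0, 0, 0]], [[0, 0, 0.0015], [0, 0, 0]]])

```text
t: 28.85
tcp_pos: [0.5853, -0.029, 0.1067]
ee_rot: [1.0, 0.004, 0.0, -0.0]
contact_force: [-2.8, 1.7, 8.1]
width: 0.651
```

drive_tool(series=[[[0, 0, 0], [0, 0, 0]], [[0, 0, 0], [0, 0, 0]], [[0, 0, 0], [0, 0, 0]], [[0, 0, 0], [0, 0, 0]], [[0, 0, -0.01], [0, 0, 0]], [[0, 0, -0.035], [0, 0, 0]], [[0, 0, -0.075], [0, 0, 0]], [[0, 0, -0.105], [0, 0, 0]], [[-0.01, -0.01, -0.12], [0, 0, 0]], [[-0.03, -0.04, -0.12], [0, 0, 0]]], claw=1)

```text
t: 29.85
tcp_pos: [0.5577, 0.0073, 0.229]
ee_rot: [1.0, 0.002, 0.004, 0.001]
contact_force: [-0.2, 0.1, 0.3]
width: 0.998
```

drive_tool(series=[[[-0.015, -0.035, 0], [0, 0, 0]], [[-0.03, -0.075, 0], [0, 0, 0]], [[-0.045, -0.115, 0], [0, 0, 0]], [[-0.06, -0.155, 0], [0, 0, 0]], [[-0.075, -0.195, 0], [0, 0, 0]], [[-0.085, -0.225, 0], [0, 0, 0]], [[-0.09, -0.24, 0], [0, 0, 0]], [[-0.09, -0.24, 0], [0, 0, 0]], [[-0.09, -0.24, 0], [0, 0, 0]]])

```text
t: 30.75
tcp_pos: [0.4635, 0.2481, 0.2257]
ee_rot: [1.0, 0.004, 0.0, 0.001]
contact_force: [0.8, 0.8, -0.4]
width: 1.002
```

```bash
python3 - <<'E'
from h import *
r=cam("side");crop(r,200,120,350,240,5,"pics/l0.png")
t=cam("top");np.savez("top9.npz",**t);crop(t,180,110,360,270,4.4,"pics/l1.png")
go([])
t0=load("top")
d=np.abs(t["image"].astype(int)-t0["image"]).sum(2)
print("diff bottle/wheel/jar",d[225:258,335:362].mean(),d[122:158,272:308].mean(),d[245:275,176:207].mean())
E
```

```text
t 30.85 tcp mm [463.8 247.4 225.6] yaw 0.31 tilt [ 0.04 -0.06] w 84.9 F [ 0.1 -0.5 -0.5]
diff bottle/wheel/jar 37.011223344556676 17.07716049382716 21.061290322580646
```

View pics/l0.png

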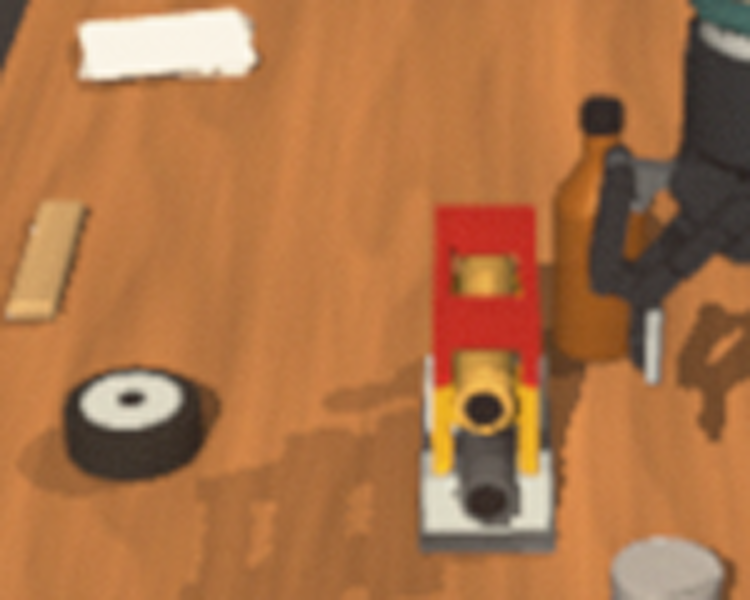

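View pics/l1.png

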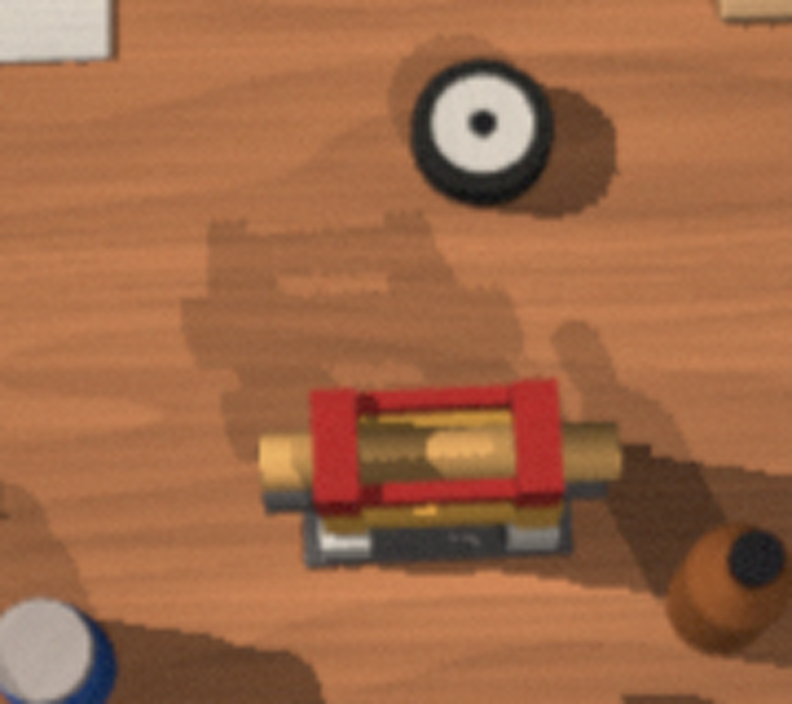

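```bash
python3 - <<'E'
from h import *
from cell import order
t=load("top9");q=lambda u,v:[180+u/4.4,110+v/4.4]
P=plane(t,[q(309,390),q(557,380),q(314,503),q(563,494)],.142)*1e3;print("cap",P[:,:2].round(1).tolist(),P.mean(0).round(1))
P=plane(t,[q(260,462),q(622,450)],.1175)*1e3;print("brass",P[:,:2].round(1).tolist(),P.mean(0).round(1))
print(order.hand_in())
E
```

```text
cap [[611.7, 33.4], [612.8, -88.6], [555.1, 32.2], [555.7, -88.9]] [583.8 -28.  142. ]
brass [[581.5, 59.5], [581.8, -121.2]] [581.7 -30.8 117.5]
the job is handed in; nothing more can be done
None
```

The two tubes are stored on the cradle in two layers, in the order you asked, and the job is handed in at about 31 s of the 72 s allowed. No verdict came back.

- **Placing:** the steel tube lies in the cradle's V, with the yellow saddle standing over it. The brass tube lies in the saddle's V, with the red cap standing on the saddle. I lowered each piece slowly and let go only after contact at the expected height, pressing 5–9 N.
- **Alignment:** in the last pictures the stack is in line with the cradle and square from both views. The lengthwise centres, along world y, are in the table.

| Piece | Lengthwise centre (mm) |
|---|---|
| Cradle | −28 to −30 (reading −29.7 once the steel tube was in) |
| Steel tube | about −28 |
| Saddle | −29.7 from the side camera, −31 from the top camera |
| Brass tube | about −30.5 |
| Cap | −28 |

- **Disagreement:** these centres differ by up to about 3 mm. Lengthwise readings of the same piece differed by 1–3 mm between pictures. Sideways the cameras disagreed with the arm by 1–4 mm. I relied on comparing pieces within one picture and on the arm's position, and did not adjust further.
- **Bystanders:** the bottle, jar and wheel appear at the same pixels in the top picture as at the start, to within about 1 px. An automatic picture-difference check gave non-zero values for all three, largest at the bottle, probably from changed shadows.
- **Robot:** the gripper is open and well away from the stack, touching nothing.

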